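# Set up the whistle holder for the evening trade

### The arm

A 6-joint arm with a two-finger parallel gripper is mounted at the origin on the work surface. World frame = base frame: x ahead of the robot, y to its left, z up, the work surface at z = 0. Lengths are in m, angles in rad, forces in N, time in s.
With the tool pointing down it reaches from about 0.3 to 0.775 m from the base axis. Payload 14.6 kg.
Tool frame: the origin (TCP) lies on the centre line of the jaws, within the pads' length; the fingertips stand 19 mm ahead of it and the grasp point (between the pads) is the TCP; z points along the fingers, y is the line along which they close (so a half turn about z gives the same grasp; the last joint's range is limited). The gripper opens to 94 mm and grips with 3 to 60 N. Pads are 16 mm wide; open, the fingers measure 119 mm over their backs; the gripper's body (75 mm by 177 mm) begins 78 mm behind the grasp point.
Start: joints at [1.216, 0.3, 1.521, -0, 1.321, -0.067], TCP at [0.156, 0.527, 0.224] pointing down, gripper open.
Joint ranges: [-3.03, 3.03], [-0.79, 2.21], [0.23, 2.52], [-1.04, 4.18], [0, 3.07], [-2.55, 2.55]. Speed limits (rad/s): [2.22, 2.22, 2.57, 3.14, 3.14, 3.14].

### API

Orientations are given as [roll, pitch, yaw] about the fixed x, y, z axes, in that order (R = Rz(yaw) Ry(pitch) Rx(roll)).
In Python, from station import get_obs, camera, workorder gives the robot as it stands.
- The arm moves only by the tool play_rows, never from a script. Its argument "motion" is a list that holds one entry, the list of rows, each a list of 7 numbers: the shift along the tool's x, y, z as a fraction of full scale, then the turn, a rotation vector about the tool's x, y, z as a fraction of full scale, then the opening, from -1 (shut) to 1 (fully open). In form: [[[x, y, z, ax, ay, az, grip], ...]]. A call has 1 to 10 rows; each row is the pose to reach, as a shift and turn from the pose commanded when the call began, along the tool's axes at that moment, turning the shorter way round; what a row does not reach only later rows make up. Full scale, the value 1, is 0.25 m for a shift and 2 pi rad for a turn. A row lasts 1/10 s, in which the tool goes at most 50 mm and 8.59 degrees, less where a joint would pass 70% of its speed; a pose out of reach is approached as far as the arm can. A call with a number of a shift or a turn outside -1 to 1 is refused whole. A call with a gripper value outside its range is refused whole. The fingers move at their own pace and stop on an object; "grip_force" is the grip in N (left out, the last holds). Time passes only in rows, so rows that repeat a pose let the fingers close. It gives the time, the measured TCP pose, the force, the opening and the grip force at its end, in the units of the state.
- get_obs(): the state, without advancing time (a new reading comes with each control period).
- camera(name): name is "scene" or "top"; returns a dict with "frame" (420x560x3 uint8, red, green, blue), "z_map" (420x560 float32, m along the optical axis (not along the pixel's ray), 0 where there is no reading), "camera_matrix" (3x3 intrinsics, pixels), "T" (4x4, takes a point from camera to world coordinates). Camera axes: x right, y up, looking along -z (the intrinsics and any distortion apply to the point x, -y, -z); pixel columns grow to the right and rows downward; lengths in m; the calibration is good to about 2 mm. A picture is of the moment at which its call begins.
- workorder.hand_in(): hands the job in; it is judged then, once.
The state is a dict: "time_s": time; "qpos": joint angles; "joint_vel": joint speeds; "tau": joint torques, N m; "ee_pos": TCP position; "eef_rot": TCP orientation; "force": force on the tool from outside, world axes, zero at the start; "moment": the same for the moment, N m; "grip_width": finger opening in m; "grip_force": force on a finger pad.
Only numpy, scipy, OpenCV 4.12 (cv2) and the standard library are available. Lean on these libraries where they do the work, as an engineer would, in place of code of your own. Each camera call takes 0.05 s, during which the arm holds its last target. There are 200 camera calls.

### The job

Set up the whistle display for the evening: push the wooden holder on its board fully home against both stop strips, then lock it there by plugging the square plug through the ear into the socket until its head sits down on the ear. Once it is locked, stand every hazel whistle on the mat upright in the holder, one to a pocket, bark foot down and mouthpiece up. Leave the other goods on the counter where they are.

Things in the scene. Friction and masses are not known exactly. Their poses are not given: they have to be found in the camera images.
- board: Fixed plywood board 230 x 200 mm, 20 mm thick, on the counter, with two wooden stop strips 35 mm high on its top. Origin: centre of its underside; x away from the robot (yaw within 0.15), y left. One stop runs along the far edge (inner face at board x = +100 mm, y -100 to +70), one along the right edge (inner face at board y = -85 mm).
- board_socket (a point): Centre of the mouth of the board's square socket hole (34 x 34 mm, straight through the 20 mm board, edges parallel to the board's), at board (-50, -25, +20) mm.
- holder: Loose holder, 0.5 kg, on the board: wooden block 120 x 120 x 72 mm high with 4 square pockets 32 x 32, 60 deep, centred 29 mm either way from its centre; on its near face, at the bottom, an ear 60 mm long (x), 70 wide, 20 thick, with a square hole. Origin: centre of the block underside; x to the far stop. Home against both stops it is at board (+40, -25, +20) mm, ear hole over socket.
- ear_hole (a point): Centre of the mouth (top) of the square through hole in the holder's ear, 32.5 x 32.5 mm, 20 mm deep, edges parallel to the block's; at holder (-90, 0, +20) mm.
- plug: Loose dark wooden plug standing upright on the counter, right of the board: square shank 30 x 30 mm, 38 long, foot slightly chamfered, under a square head 44 x 44, 40 high (sides parallel); 78 mm tall. Origin: centre of the shank's foot; z up through the head. Fully home, the head rests on the ear and the foot is 2 mm above the counter.
- mat: Fixed cork mat 280 x 420 mm, 3 mm thick, flat on the counter; the whistles lie on it. Origin: centre of its underside.
- pocket0 (a point): Centre of the mouth of a holder pocket (far, left), at the block's top face, 72 mm above its underside.
- pocket1 (a point): Centre of the mouth of a holder pocket (far, right), at the block's top face, 72 mm above its underside.
- pocket2 (a point): Centre of the mouth of a holder pocket (near, left), at the block's top face, 72 mm above its underside.
- pocket3 (a point): Centre of the mouth of a holder pocket (near, right), at the block's top face, 72 mm above its underside.
- whistle0: Hazel whistle 150 mm long, square section 22 x 22 mm, 60 g; may be absent. Lies on the mat roughly along y, mouthpiece to the left or the right. Origin: half its length, centre of the section (11 mm above the mat); x along it to the mouthpiece (last 30 mm cut down to a beak 13 mm thick); the other end (foot) keeps 30 mm of dark bark.
- whistle1: Hazel whistle 160 mm long, square section 22 x 22 mm, 60 g; may be absent. Lies on the mat roughly along y, mouthpiece to the left or the right. Origin: half its length, centre of the section (11 mm above the mat); x along it to the mouthpiece (last 30 mm cut down to a beak 13 mm thick); the other end (foot) keeps 30 mm of dark bark.
- whistle2: Hazel whistle 170 mm long, square section 22 x 22 mm, 60 g; may be absent. Lies on the mat roughly along y, mouthpiece to the left or the right. Origin: half its length, centre of the section (11 mm above the mat); x along it to the mouthpiece (last 30 mm cut down to a beak 13 mm thick); the other end (foot) keeps 30 mm of dark bark.
- whistle3: Hazel whistle 180 mm long, square section 22 x 22 mm, 60 g; may be absent. Lies on the mat roughly along y, mouthpiece to the left or the right. Origin: half its length, centre of the section (11 mm above the mat); x along it to the mouthpiece (last 30 mm cut down to a beak 13 mm thick); the other end (foot) keeps 30 mm of dark bark.
- pig: Chipped blue clay pig whistle, 46 mm high, 80 mm long; bystander. Origin: centre of its underside.
- bell: Brass push-button desk bell, 84 mm across, 59 mm high; bystander. Origin: centre of its underside.
- jug: Small terracotta jug, 90 mm high; bystander. Origin: centre of its underside.
- top: Wooden spinning top standing on its flat end, 52 mm across, 50 mm high; bystander. Origin: centre of its underside.
Not all that is in view belongs to the job. What is shaped like the holder but pink is not meant.

How it is judged:
By the outcome, as a careful person would: the job done as asked, in the order asked, and still so for the second after the job is handed in, with the robot touching nothing.
Of whistle0, whistle1, whistle2, whistle3 only 2 to 4 are there at a start; the rules pass over those that are not, and their reading is None.
At some moment in a run one of whistle0, whistle1, whistle2, whistle3 may be knocked a few centimetres aside while the robot is not near it.
It also fails if it takes over 210 s, if anything falls off the work surface, if the arm or the gripper's body presses on something with over 40 N, if the wrist force passes 120 N, or if a joint passes its speed limit or range.

## Working session

There is one attempt and no reset: what is moved stays moved. The work goes in short steps, Python scripts to look and compute and a tool call to move; the robot and the scene stay as the last step left them, time stands still between calls to the robot, and variables do not carry over. Pictures are saved under pics/ and viewed, at most 14 in all, crops included, and the job is handed in when it is done.

Besides the shell and the picture viewer there is one more tool, called after ">>>" as name(argument=value, ...), one argument or row to a line, values as JSON. play_rows: Moves the arm, as the interface text tells. Its arguments: {"type":"object","properties":{"motion":{"type":"array"},"grip_force":{"type":"number"}},"required":["motion"]}

```bash
ls; mkdir -p pics; cat > h.py <<'E'
import numpy as np, cv2
from scipy.spatial.transform import Rotation as R
from station import get_obs, camera, workorder
def snap(n):
    c=camera(n); return c
def world(c):
    z=c["z_map"].astype(float);K=c["camera_matrix"];h,w=z.shape
    u,v=np.meshgrid(np.arange(w),np.arange(h))
    P=np.stack([(u-K[0,2])/K[0,0]*z,-(v-K[1,2])/K[1,1]*z,-z,np.ones_like(z)],-1)
    W=P@c["T"].T; W[z<=0]=np.nan
    return W[...,:3]
def save(c,f): cv2.imwrite(f,cv2.cvtColor(c["frame"],cv2.COLOR_RGB2BGR))
E
python3 - <<'E'
from h import *
o=get_obs();print({k:np.round(v,3).tolist() for k,v in o.items()})
for n in("scene","top"):
    c=snap(n);save(c,f"pics/{n}0.png");np.savez(f"{n}0.npz",**c);print(n,c["camera_matrix"].round(1).tolist(),c["T"].round(3).tolist(),[k for k in c], (c["z_map"]>0).mean())
E
```

```text
pics
{'time_s': 0.0, 'qpos': [1.216, 0.3, 1.522, 0.0, 1.321, -0.067], 'joint_vel': [0.001, 0.0, -0.001, -0.0, -0.001, -0.001], 'tau': [0.0, -53.182, -35.272, 0.071, 0.024, -0.0], 'ee_pos': [0.156, 0.527, 0.224], 'eef_rot': [-3.14, -0.0, 2.854], 'force': [-0.466, 1.308, -0.241], 'moment': [-0.018, -0.06, -0.03], 'grip_force': 0.0, 'grip_width': 0.094}
scene [[479.6, 0.0, 275.2], [0.0, 479.6, 213.3], [0.0, 0.0, 1.0]] [[-0.052, -0.75, 0.66, 1.361], [0.999, -0.048, 0.025, -0.118], [0.012, 0.66, 0.751, 1.06], [0.0, 0.0, 0.0, 1.0]] ['frame', 'z_map', 'camera_matrix', 'T'] 0.9958673469387755
top [[448.4, 0.0, 276.1], [0.0, 448.4, 208.4], [0.0, 0.0, 1.0]] [[0.012, 0.992, -0.125, 0.365], [-1.0, 0.009, -0.022, -0.149], [-0.02, 0.125, 0.992, 1.161], [0.0, 0.0, 0.0, 1.0]] ['frame', 'z_map', 'camera_matrix', 'T'] 0.9959523809523809
```

View pics/top0.png

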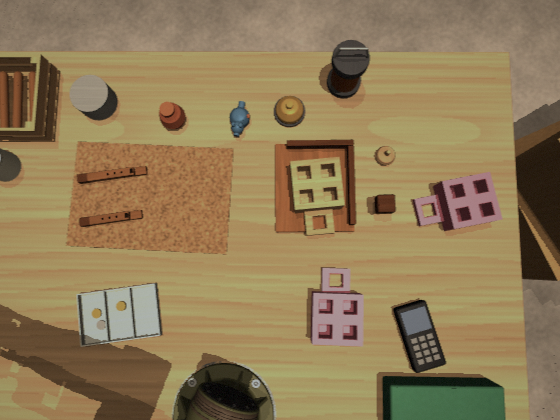

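View pics/scene0.png

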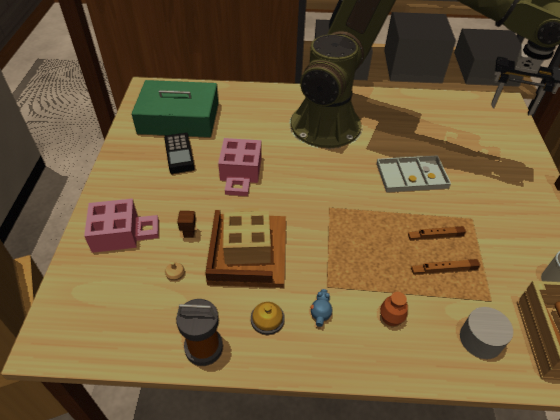

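The top view shows the yellow holder at (318,185) with its ear at (319,222). Pink look-alikes are at (337,318) and (470,200). The plug is the dark block at (385,204), and the round spinning top at (386,155) could be mistaken for it. Two whistles lie on the mat at (112,174) and (111,218). The brown sticks in the crate at (20,95) are off the mat, so they aren't part of the job. I choose the yellow holder on the board, the dark square plug at (385,204), and the two mat whistles.

```bash
python3 - <<'E'
from h import *
def rect(P,lab):
    r=cv2.minAreaRect((P[:,:2]*1000).astype(np.float32));print(lab,len(P),"c",np.round(r[0],1),"size",np.round(r[1],1),"ang",round(r[2],2),"z med %.1f"%(np.median(P[:,2])*1000))
D={}
for n in("top","scene"):
    d=np.load(n+"0.npz");W=world(d);f=d["frame"];D[n]=(W,f)
    X,Y,Z=W[...,0],W[...,1],W[...,2]
    def sel(x0,x1,y0,y1,z0,z1):
        m=(X>x0)&(X<x1)&(Y>y0)&(Y<y1)&(Z>z0)&(Z<z1);return W[m]
    def cc(mask,lab):
        nn,l,s,_=cv2.connectedComponentsWithStats(mask.astype(np.uint8))
        for i in range(1,nn):
            if s[i,4]>60: rect(W[l==i],f"{n} {lab} px{tuple(s[i,:4])}")
    ws=(X>.15)&(X<.8)&(Y>-.8)&(Y<.5)
    cc(ws&(Z>.083)&(Z<.1),"z~92")
    cc(ws&(Z>.07)&(Z<.083),"z~78")
    cc(ws&(Z>.047)&(Z<.064),"z~55")
    cc(ws&(Z>.033)&(Z<.046),"z~40")
    cc(ws&(Z>.014)&(Z<.032)&(Y>-0.4),"z~20")
g=cv2.cvtColor(D["top"][1],cv2.COLOR_RGB2BGR)
a=cv2.resize(g[155:235,65:165],None,fx=5,fy=5,interpolation=cv2.INTER_CUBIC)
b=cv2.resize(g[130:240,265:405],None,fx=3.6,fy=3.6,interpolation=cv2.INTER_CUBIC)
s=cv2.cvtColor(D["scene"][1],cv2.COLOR_RGB2BGR)
cv2.imwrite("pics/w1.png",a);cv2.imwrite("pics/b1.png",b)
E
```

```text
top z~92 px(np.int32(24), np.int32(87), np.int32(19), np.int32(46)) 314 c [741.2 476.4] size [ 28.3 115. ] ang 80.23 z med 95.9
top z~92 px(np.int32(160), np.int32(102), np.int32(15), np.int32(15)) 172 c [748.3 149.5] size [34.8 35.6] ang 49.81 z med 88.9
top z~92 px(np.int32(291), np.int32(157), np.int32(54), np.int32(53)) 1798 c [ 563.3 -225.2] size [121.  120.1] ang 5.8 z med 91.0
top z~78 px(np.int32(29), np.int32(91), np.int32(16), np.int32(44)) 141 c [740.2 473.4] size [ 26.6 114.8] ang 77.64 z med 76.9
top z~78 px(np.int32(442), np.int32(172), np.int32(61), np.int32(57)) 1266 c [ 527.9 -602.4] size [119.8 121.9] ang 11.57 z med 71.8
top z~78 px(np.int32(377), np.int32(194), np.int32(19), np.int32(19)) 325 c [ 517.8 -394.3] size [43.9 44.5] ang 3.73 z med 76.7
top z~78 px(np.int32(312), np.int32(293), np.int32(52), np.int32(54)) 1476 c [ 239.6 -275.4] size [120.  119.9] ang 88.68 z med 72.1
top z~55 px(np.int32(33), np.int32(94), np.int32(17), np.int32(43)) 172 c [741.1 474.1] size [ 28.4 114.9] ang 77.96 z med 52.5
top z~55 px(np.int32(81), np.int32(94), np.int32(31), np.int32
[... 7301 characters left out ...]
9 305.1] size [ 26.5 160.7] ang 8.58 z med 22.8
scene z~20 px(np.int32(412), np.int32(259), np.int32(69), np.int32(14)) 532 c [600.9 308.9] size [ 25.5 181.1] ang 8.21 z med 22.9
scene z~20 px(np.int32(175), np.int32(263), np.int32(10), np.int32(15)) 99 c [ 658.3 -390.8] size [17.8 44.5] ang 88.16 z med 22.1
scene z~20 px(np.int32(519), np.int32(297), np.int32(16), np.int32(41)) 147 c [745.2 476.3] size [  5.7 108.9] ang 89.69 z med 24.3
scene z~20 px(np.int32(272), np.int32(302), np.int32(11), np.int32(24)) 68 c [ 771.4 -130.3] size [56.9 21.7] ang 8.44 z med 27.5
scene z~20 px(np.int32(311), np.int32(308), np.int32(22), np.int32(19)) 150 c [777.  -22.6] size [42.3 51.5] ang 2.12 z med 26.9
```

View pics/w1.png

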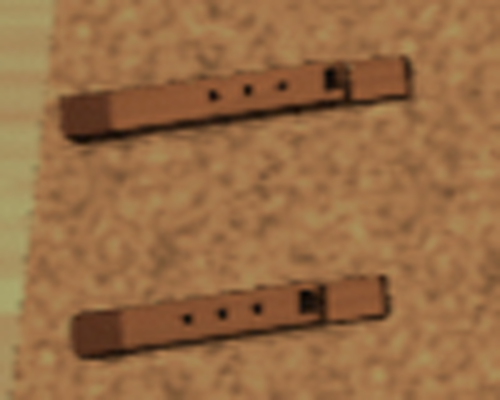

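View pics/b1.png

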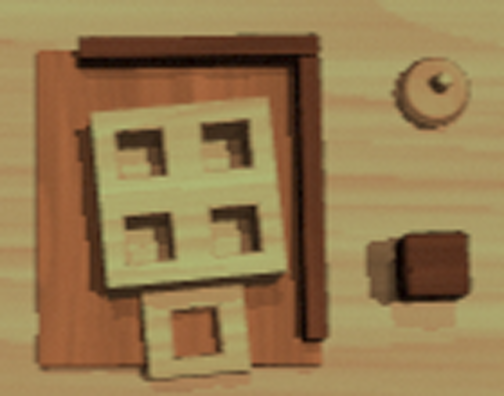

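The crops show both whistles with the dark bark foot to the left (+y), at crop (88,115) and (97,333), and the beak to the right. The yellow holder is turned about 5° relative to the board, with its ear near and clear of both stops. The plug head is the dark square at crop (435,265), and the round knob at (430,90) is the top. Measured heights agree with the text: block 91, ear 39, plug 77, board 19, whistle 24 mm. The two cameras differ by about 5 mm in x, so I'll average them and correct by grasping.

My plan is to grip the ear, rotate it square and push the holder home.

```bash
cat > go.py <<'E'
# usage: go.py x y z roll pitch yaw (m, deg) -> row numbers to that pose from the present one
import sys
from h import *
o=get_obs();a=[float(v) for v in sys.argv[1:7]]
R0=R.from_euler('xyz',o["eef_rot"]);p0=np.array(o["ee_pos"])
Rt=R.from_euler('xyz',a[3:],degrees=True)
s=R0.inv().apply(np.array(a[:3])-p0)/.25;t=(R0.inv()*Rt).as_rotvec()/(2*np.pi)
print("t",round(o["time_s"],2),"pos",np.round(p0,4),"rpy",np.round(np.degrees(o["eef_rot"]),2),"q",np.round(o["qpos"],3),"F",np.round(o["force"],1),"w",round(o["grip_width"],4))
print("row",np.round(s,4),np.round(t,4),"rows needed",round(max(np.linalg.norm(s)*5,np.linalg.norm(t)*360/8.59),1))
E
python3 go.py .38 0.05 .224 180 0 90; python3 go.py .475 -.233 .20 180 0 5.8
```

```text
t 0.1 pos [0.156  0.5272 0.224 ] rpy [-179.94   -0.    163.51] q [ 1.216  0.3    1.522 -0.     1.321 -0.067] F [ 0.5 -0.7  0.4] w 0.094
row [-1.4008e+00 -1.5759e+00  1.4000e-03] [-1.000e-04  1.000e-04  2.042e-01] rows needed 10.5
t 0.1 pos [0.156  0.5272 0.224 ] rpy [-179.94   -0.    163.51] q [ 1.216  0.3    1.522 -0.     1.321 -0.067] F [ 0.5 -0.7  0.4] w 0.094
row [-2.0864 -2.5534  0.0983] [-1.000e-04  2.000e-04  4.381e-01] rows needed 18.4
```

>>> play_rows(
  motion=[
    [[-0.9,-1.0,0,0,0,0.2,1],[-0.9,-1.0,0,0,0,0.2,1],[-0.9,-1.0,0,0,0,0.2,1],[-0.9,-1.0,0,0,0,0.2,1],[-0.9,-1.0,0,0,0,0.2,1],[-0.9,-1.0,0,0,0,0.2,1],[-0.9,-1.0,0,0,0,0.2,1],[-0.9,-1.0,0,0,0,0.2,1],[-0.9,-1.0,0,0,0,0.2,1],[-0.9,-1.0,0,0,0,0.2,1]],
  ],
)

```text
time_s: 1.1
ee_pos: [0.3009, 0.2235, 0.2244]
eef_rot: [-3.141, 0.0, 1.596]
force: [-0.2, 0.4, -0.7]
grip_width: 0.0935
grip_force: 0.0
```

```bash
python3 go.py .475 -.233 .12 180 0 5.8
```

```text
t 1.1 pos [0.3009 0.2235 0.2244] rpy [-1.7999e+02  1.0000e-02  9.1430e+01] q [ 0.541 -0.104  1.965 -0.     1.281  0.516] F [-0.2  0.4 -0.7] w 0.0935
row [-1.8427  0.6507  0.4175] [-0.      0.      0.2378] rows needed 10.0
```

>>> play_rows(
  motion=[
    [[-1,0.4,0,0,0,0.2,1],[-1,0.4,0,0,0,0.2,1],[-1,0.4,0,0,0,0.2,1],[-1,0.4,0,0,0,0.2,1],[-1,0.4,0,0,0,0.2,1],[-1,0.4,0,0,0,0.2,1],[-1,0.4,0,0,0,0.2,1],[-1,0.4,0,0,0,0.2,1],[-1,0.4,0,0,0,0.2,1]],
  ],
)

```text
time_s: 2.0
ee_pos: [0.4074, -0.0235, 0.2242]
eef_rot: [-3.141, 0.001, 0.337]
force: [-0.1, 0.1, 0.6]
grip_width: 0.094
grip_force: 0.0
```

```bash
python3 go.py .475 -.233 .12 180 0 5.8
```

```text
t 2.0 pos [ 0.4074 -0.0235  0.2242] rpy [-1.7998e+02  4.0000e-02  1.9320e+01] q [-0.147 -0.023  1.889  0.     1.276  1.086] F [-0.1  0.1  0.6] w 0.094
row [-0.022   0.8806  0.4164] [-0.      0.0001  0.0376] rows needed 4.9
```

>>> play_rows(
  motion=[
    [[-0.022,0.88,0.3,0,0,0.0376,1],[-0.022,0.88,0.3,0,0,0.0376,1],[-0.022,0.88,0.3,0,0,0.0376,1],[-0.022,0.88,0.3,0,0,0.0376,1],[-0.022,0.88,0.3,0,0,0.0376,1],[-0.022,0.88,0.3,0,0,0.0376,1],[-0.022,0.88,0.42,0,0,0.0376,1],[-0.022,0.88,0.54,0,0,0.0376,1],[-0.022,0.88,0.62,0,0,0.0376,1],[-0.022,0.88,0.62,0,0,0.0376,1]],
  ],
)

```text
time_s: 3.0
ee_pos: [0.4746, -0.2312, 0.0673]
eef_rot: [-3.139, 0.004, 0.107]
force: [0.8, -0.5, 0.2]
grip_width: 0.094
grip_force: 0.0
```

```bash
python3 go.py .475 -.233 .044 180 0 5.8; python3 - <<'E'
from h import *
s,t=snap("scene"),snap("top")
a=cv2.resize(s["frame"][150:310,160:320],(400,400));b=cv2.resize(t["frame"][130:270,260:400],(400,400))
cv2.imwrite("pics/g1.png",np.hstack([a,b])[...,::-1])
E
```

```text
t 3.0 pos [ 0.4746 -0.2312  0.0673] rpy [-179.84    0.21    6.11] q [-0.523  0.441  1.728  0.     0.977  0.941] F [ 0.8 -0.5  0.2] w 0.094
row [0.0011 0.0076 0.0931] [-0.0004  0.0006  0.0009] rows needed 0.5
```

View pics/g1.png

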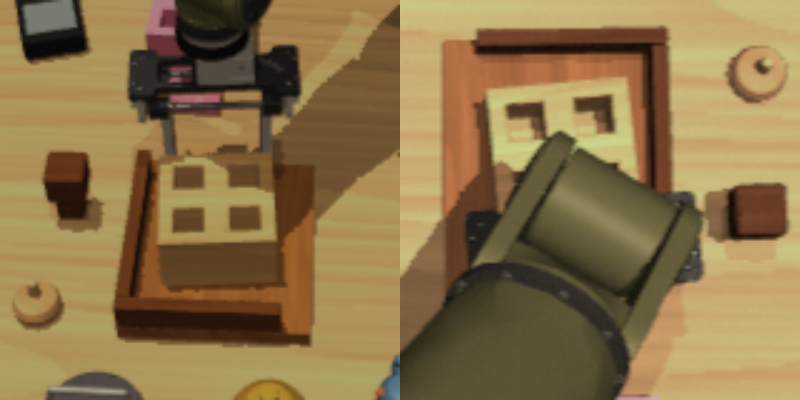

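The scene half shows the fingers at (168,135) and (266,135), just behind the block and either side of the ear, with nothing touched. Now I descend and close.

>>> play_rows(
  motion=[
    [[0,0.007,0.05,0,0,0,1],[0,0.007,0.093,0,0,0,1],[0,0.007,0.093,0,0,0,1],[0,0.007,0.093,0,0,0,-1],[0,0.007,0.093,0,0,0,-1],[0,0.007,0.093,0,0,0,-1],[0,0.007,0.093,0,0,0,-1],[0,0.007,0.093,0,0,0,-1],[0,0.007,0.093,0,0,0,-1],[0,0.007,0.093,0,0,0,-1]],
  ],
  grip_force=25,
)

```text
time_s: 4.1
ee_pos: [0.476, -0.2344, 0.0465]
eef_rot: [3.142, -0.0, 0.104]
force: [-2.4, 1.2, 6.1]
grip_width: 0.0698
grip_force: 25.0
```

```bash
python3 go.py .475 -.233 .044 180 0 0.9;python3 - <<'E'
from h import *
for n in("top","scene"):
    W=world(snap(n));X,Y,Z=W[...,0],W[...,1],W[...,2]
    m=(X>.5)&(X<.68)&(Y>-.34)&(Y<-.1)&(Z>.083)&(Z<.1)
    nn,l,s,_=cv2.connectedComponentsWithStats(m.astype(np.uint8));i=1+s[1:,4].argmax()
    print(n,s[i,4],cv2.minAreaRect((W[l==i][:,:2]*1000).astype(np.float32)))
E
```

```text
t 4.1 pos [ 0.476  -0.2344  0.0465] rpy [ 1.80e+02 -1.00e-02  5.98e+00] q [-0.527  0.477  1.734  0.     0.931  0.94 ] F [-2.4  1.2  6.1] w 0.0698
row [-0.0034 -0.0061  0.01  ] [ 0.     -0.      0.0141] rows needed 0.6
top 1145 ((568.0010986328125, -224.94088745117188), (111.83417510986328, 120.0521469116211), 6.563486576080322)
scene 1352 ((566.5540161132812, -223.48162841796875), (127.5287094116211, 120.04593658447266), 6.438806533813477)
```

>>> play_rows(
  motion=[
    [[0.02,0.004,-0.008,0,0,0.002,-1],[0.04,0.008,-0.008,0,0,0.004,-1],[0.06,0.012,-0.008,0,0,0.006,-1],[0.08,0.017,-0.008,0,0,0.008,-1],[0.1,0.021,-0.008,0,0,0.01,-1],[0.12,0.025,-0.008,0,0,0.012,-1],[0.134,0.028,-0.008,0,0,0.0139,-1],[0.134,0.028,-0.008,0,0,0.0139,-1],[0.134,0.028,-0.008,0,0,0.0139,-1]],
  ],
)

```text
time_s: 5.1
ee_pos: [0.5101, -0.238, 0.0482]
eef_rot: [3.141, -0.0, 0.017]
force: [0.1, 0.1, -3.1]
grip_width: 0.0695
grip_force: 25.0
```

```bash
cat > hold.py <<'E'
from h import *
for n in("top","scene"):
    W=world(snap(n));X,Y,Z=W[...,0],W[...,1],W[...,2]
    for lab,z0,z1,x0 in(("block",.083,.1,.45),("stops",.0505,.058,.45)):
        m=(X>x0)&(X<.72)&(Y>-.34)&(Y<-.1)&(Z>z0)&(Z<z1)
        nn,l,s,_=cv2.connectedComponentsWithStats(m.astype(np.uint8));i=1+s[1:,4].argmax()
        r=cv2.minAreaRect((W[l==i][:,:2]*1000).astype(np.float32));print(n,lab,s[i,4],np.round(r[0],1),np.round(r[1],1),round(r[2],2))
    # gaps: far stop near edge / block far edge etc.
    B=W[(X>.45)&(X<.72)&(Y>-.34)&(Y<-.1)&(Z>.087)&(Z<.1)]*1000
    S=W[(X>.45)&(X<.72)&(Y>-.34)&(Y<-.1)&(Z>.053)&(Z<.058)]*1000
    F=S[(S[:,0]>B[:,0].max()-6)&(S[:,1]>-290)]; 
    Rr=S[(S[:,1]<B[:,1].min()+6)&(S[:,0]<B[:,0].max()-10)]
    q=lambda v,a:round(float(np.percentile(v,a)),1)
    print("  block x",q(B[:,0],99.5),"far stop near edge",q(F[:,0],1) if len(F) else None,"| block y",q(B[:,1],.5),"right stop inner",q(Rr[:,1],99) if len(Rr) else None)
E
python3 go.py .519 -.247 .046 180 0 1; python3 hold.py
```

```text
t 5.1 pos [ 0.5101 -0.238   0.0482] rpy [ 1.7999e+02 -2.0000e-02  9.7000e-01] q [-0.502  0.533  1.639  0.     0.97   1.052] F [ 0.1  0.1 -3.1] w 0.0695
row [0.0349 0.0367 0.0089] [ 0.     -0.0001 -0.0001] rows needed 0.3
top block 1001 [ 606.2 -237. ] [105.3 120.3] 1.78
top stops 512 [ 626.9 -236.4] [108.6 170.1] 0.37
  block x 659.5 far stop near edge 666.5 | block y -296.9 right stop inner -307.0
scene block 1430 [ 602.3 -235.1] [125.6 120.5] 1.24
scene stops 652 [ 580.  -235.3] [216.8 168.7] 1.11
  block x 663.6 far stop near edge 660.3 | block y -294.5 right stop inner -304.1
```

>>> play_rows(
  motion=[
    [[0.01,0.01,0.004,0,0,0,-1],[0.02,0.02,0.004,0,0,0,-1],[0.024,0.03,0.004,0,0,0,-1],[0.028,0.034,0.004,0,0,0,-1],[0.032,0.038,0.004,0,0,0,-1],[0.032,0.038,0.004,0,0,0,-1]],
  ],
)

```text
time_s: 5.8
ee_pos: [0.5181, -0.2472, 0.0471]
eef_rot: [-3.141, 0.0, 0.017]
force: [-0.2, 1.8, -3.3]
grip_width: 0.0696
grip_force: 25.0
```

```bash
python3 go.py .519 -.247 .046 180 0 1; python3 hold.py
```

```text
t 5.8 pos [ 0.5181 -0.2472  0.0471] rpy [-1.7998e+02  2.0000e-02  9.7000e-01] q [-0.509  0.556  1.605  0.     0.982  1.045] F [-0.2  1.8 -3.3] w 0.0696
row [ 0.0038 -0.0007  0.0043] [-0.0001  0.0001 -0.0001] rows needed 0.0
top block 958 [ 612.8 -246.2] [108.3 120.5] 1.42
top stops 171 [ 653.9 -301.3] [119.5  60.3] 40.98
  block x 665.6 far stop near edge 666.5 | block y -304.9 right stop inner -311.9
scene block 1444 [ 609.5 -244.1] [125.9 120.3] 1.29
scene stops 613 [ 583.2 -235.4] [210.5 169.1] 1.18
  block x 671.8 far stop near edge 667.0 | block y -303.7 right stop inner -306.2
```

>>> play_rows(
  motion=[
    [[0.004,0,0.006,0,0,0,-1],[0.008,0,0.006,0,0,0,-1],[0.012,0,0.006,0,0,0,-1],[0.012,0.004,0.006,0,0,0,-1],[0.012,0.008,0.006,0,0,0,-1],[0.012,0.008,0.006,0,0,0,-1]],
  ],
)

```text
time_s: 6.5
ee_pos: [0.5197, -0.2473, 0.0463]
eef_rot: [-3.138, 0.005, 0.018]
force: [-18.2, 17.8, 19.8]
grip_width: 0.0699
grip_force: 25.1
```

>>> play_rows(
  motion=[
    [[0.002,0.002,-0.006,0,0,0,-1],[0.002,0.002,-0.006,0,0,0,-1],[0.002,0.002,-0.006,0,0,0,-1]],
  ],
)

```text
time_s: 6.8
ee_pos: [0.5197, -0.2473, 0.0463]
eef_rot: [-3.137, 0.006, 0.018]
force: [-14.4, 17.5, 5.8]
grip_width: 0.0699
grip_force: 25.1
```

```bash
python3 go.py .519 -.247 .046 180 0 1; python3 hold.py
```

```text
t 6.8 pos [ 0.5197 -0.2473  0.0463] rpy [-179.72    0.36    1.05] q [-5.080e-01  5.630e-01  1.595e+00  1.000e-03  9.910e-01  1.044e+00] F [-14.4  17.5   5.8] w 0.0699
row [-0.0027 -0.0013  0.0013] [-0.0008  0.001   0.0001] rows needed 0.1
top block 917 [ 615.6 -246.7] [103.3 121. ] 2.05
top stops 268 [ 638.2 -236.1] [ 85.8 169.5] 0.41
  block x 667.9 far stop near edge 666.3 | block y -305.0 right stop inner -311.9
scene block 1433 [ 610.6 -244.2] [125.3 120.5] 1.37
scene stops 590 [ 589.5 -235.4] [198.3 168.7] 1.27
  block x 673.0 far stop near edge 668.6 | block y -303.8 right stop inner -306.8
```

>>> play_rows(
  motion=[
    [[0,0,0,0,0,0,0.9],[0,0,0,0,0,0,0.9],[0,0,0,0,0,0,0.9],[0,0,-0.1,0,0,0,0.9],[0,0,-0.2,0,0,0,0.9],[0,0,-0.3,0,0,0,0.9],[0,0,-0.45,0,0,0,0.9],[0,0.3,-0.45,0,0,0,1],[0,0.55,-0.45,0,0,0,1],[0,0.55,-0.45,0,0,0,1]],
  ],
)

```text
time_s: 7.9
ee_pos: [0.5238, -0.39, 0.1604]
eef_rot: [3.14, -0.001, 0.016]
force: [0.6, 0.0, -1.1]
grip_width: 0.0941
grip_force: 0.0
```

```bash
python3 go.py .52 -.393 .16 180 0 1.05; cat > pl.py <<'E'
from h import *
for n in("top","scene"):
    c=snap(n);W=world(c);X,Y,Z=W[...,0],W[...,1],W[...,2]
    def f(lab,x0,x1,y0,y1,z0,z1):
        m=(X>x0)&(X<x1)&(Y>y0)&(Y<y1)&(Z>z0)&(Z<z1)
        if m.sum()<20: print(n,lab,"none");return
        nn,l,s,_=cv2.connectedComponentsWithStats(m.astype(np.uint8));i=1+s[1:,4].argmax()
        P=W[l==i]*1000;r=cv2.minAreaRect(P[:,:2].astype(np.float32));print(n,lab,s[i,4],np.round(r[0],1),np.round(r[1],1),round(r[2],2),"z",np.median(P[:,2]).round(1))
    f("block",.5,.7,-.34,-.1,.085,.1);f("ear",.44,.556,-.30,-.19,.034,.046);f("plug",.46,.58,-.46,-.34,.07,.083)
    f("hole",.49,.545,-.275,-.215,.0,.028)
E
python3 pl.py
```

```text
t 7.9 pos [ 0.5238 -0.39    0.1604] rpy [ 1.7992e+02 -8.0000e-02  9.3000e-01] q [-0.696  0.582  1.271 -0.     1.287  0.859] F [ 0.6  0.  -1.1] w 0.0941
row [-0.0154  0.0118  0.0015] [ 0.0002 -0.0002 -0.0003] rows needed 0.1
top block 1758 [ 607.  -246.7] [121.  120.9] 1.71 z 90.9
top ear 504 [ 516.8 -241.4] [60.9 96.4] 1.15 z 39.1
top plug none
top hole 25 [ 510.3 -257. ] [20.9 17.1] 37.37 z 1.5
scene block 1385 [ 611.2 -244.1] [124.8 120.6] 1.07 z 90.8
scene ear 114 [ 497.5 -246.1] [21.4 67.2] 4.91 z 38.9
scene plug 217 [ 523.5 -391.5] [46.3 43.6] 2.64 z 76.5
scene hole none
```

>>> play_rows(
  motion=[
    [[-0.0124,0.008,0,0,0,-0.0225,1],[-0.0124,0.008,0,0,0,-0.045,1],[-0.0124,0.008,0,0,0,-0.067,1],[-0.0124,0.008,0,0,0,-0.09,1],[-0.0124,0.008,0,0,0,-0.112,1],[-0.0124,0.008,0,0,0,-0.135,1],[-0.0124,0.008,0,0,0,-0.157,1],[-0.0124,0.008,0,0,0,-0.18,1],[-0.0124,0.008,0,0,0,-0.202,1],[-0.0124,0.008,0,0,0,-0.225,1]],
  ],
)

```text
time_s: 9.0
ee_pos: [0.5212, -0.3888, 0.16]
eef_rot: [3.141, 0.0, 1.437]
force: [-0.2, -0.7, 0.2]
grip_width: 0.0941
grip_force: 0.0
```

```bash
python3 go.py .5207 -.3925 .062 180 0 92.7;
```

```text
t 9.0 pos [ 0.5212 -0.3888  0.16  ] rpy [1.7996e+02 2.0000e-02 8.2320e+01] q [-0.697  0.576  1.28   0.     1.285 -0.563] F [-0.2 -0.7  0.2] w 0.0941
row [-1.490e-02 -3.000e-04  3.918e-01] [ 0.0001  0.0001 -0.0288] rows needed 2.0
```

>>> play_rows(
  motion=[
    [[-0.015,0,0,0,0,-0.02,1],[-0.015,0,0.08,0,0,-0.0288,1],[-0.015,0,0.2,0,0,-0.0288,1],[-0.015,0,0.3,0,0,-0.0288,1],[-0.015,0,0.392,0,0,-0.0288,1],[-0.015,0,0.392,0,0,-0.0288,0.2],[-0.015,0,0.392,0,0,-0.0288,-0.1],[-0.015,0,0.392,0,0,-0.0288,-1],[-0.015,0,0.392,0,0,-0.0288,-1],[-0.015,0,0.392,0,0,-0.0288,-1]],
  ],
  grip_force=5,
)

```text
time_s: 10.0
ee_pos: [0.5207, -0.3932, 0.0627]
eef_rot: [3.141, 0.001, 1.612]
force: [-0.4, -0.4, 0.2]
grip_width: 0.0576
grip_force: 0.0
```

```bash
python3 go.py .5207 -.3925 .062 180 0 2.7;python3 pl.py
```

```text
t 10.0 pos [ 0.5207 -0.3932  0.0627] rpy [1.7994e+02 5.0000e-02 9.2340e+01] q [-0.703  0.685  1.346  0.     1.109 -0.744] F [-0.4 -0.4  0.2] w 0.0576
row [0.0027 0.0001 0.0027] [ 2.00e-04 -0.00e+00  2.49e-01] rows needed 10.4
top block 1765 [ 607.  -246.5] [120.8 120.2] 1.67 z 91.0
top ear 503 [ 518.1 -237.3] [60.5 94.1] 0.31 z 39.0
top plug none
top hole 28 [ 513.7 -257. ] [20.4 16.2] 3.11 z 2.0
scene block 1394 [ 610.1 -244. ] [127.  120.1] 1.22 z 90.8
scene ear 114 [ 497.4 -246.1] [19.2 67.2] 4.78 z 38.7
scene plug 30 [ 520.8 -374.9] [39.6  9.6] 1.58 z 75.5
scene hole none
```

Still closing; now squeeze, open again, lift, and turn back.

>>> play_rows(
  motion=[
    [[0,0,0,0,0,0,-1],[0,0,0,0,0,0,-1],[0,0,0,0,0,0,-1],[0,0,0,0,0,0,-1]],
  ],
)

```text
time_s: 10.5
ee_pos: [0.5206, -0.393, 0.0619]
eef_rot: [3.141, 0.0, 1.612]
force: [1.2, 0.3, 2.0]
grip_width: 0.0441
grip_force: 5.0
```

>>> play_rows(
  motion=[
    [[0,0,0,0,0,0,0.6],[0,0,0,0,0,0,1],[0,0,0,0,0,0,1],[0,0,0,0,0,0,1],[0,0,-0.15,0,0,0,1],[0,0,-0.25,0,0,0.02,1],[0,0,-0.25,0,0,0.04,1],[0,0,-0.25,0,0,0.06,1],[0,0,-0.25,0,0,0.08,1],[0,0,-0.25,0,0,0.1,1]],
  ],
)

```text
time_s: 11.5
ee_pos: [0.5204, -0.393, 0.1242]
eef_rot: [-3.142, 0.0, 0.978]
force: [-0.3, -0.1, -0.2]
grip_width: 0.094
grip_force: 0.0
```

```bash
python3 go.py .5207 -.3932 .125 180 0 2.35;python3 pl.py
```

```text
t 11.5 pos [ 0.5204 -0.393   0.1242] rpy [-180.      0.     56.04] q [-0.703  0.615  1.306 -0.     1.221 -0.11 ] F [-0.3 -0.1 -0.2] w 0.094
row [-0.0001  0.0016 -0.0032] [-0.      0.      0.1491] rows needed 6.3
top block 1758 [ 607.2 -246.3] [121.8 119.9] 1.5 z 91.1
top ear 501 [ 517.6 -237.5] [59.6 93.9] 0.63 z 39.1
top plug none
top hole 37 [ 527.9 -248.4] [13.1 28.2] 2.88 z 3.5
scene block 1383 [ 611.3 -244. ] [125.6 120.5] 1.55 z 90.8
scene ear 112 [ 497.8 -246. ] [18.5 68.9] 0.41 z 39.1
scene plug 213 [ 523.2 -391.6] [44.7 43.9] 0.38 z 76.5
scene hole none
```

>>> play_rows(
  motion=[
    [[0,0.001,0,0,0,0.022,1],[0,0.001,0,0,0,0.044,1],[0,0.001,0,0,0,0.066,1],[0,0.001,0,0,0,0.088,1],[0,0.001,0,0,0,0.11,1],[0,0.001,0,0,0,0.132,1],[0,0.001,0,0,0,0.149,1],[0,0.001,0,0,0,0.149,1],[0,0.001,0,0,0,0.149,1]],
  ],
)

```text
time_s: 12.5
ee_pos: [0.5206, -0.3931, 0.1242]
eef_rot: [-3.142, 0.0, 0.053]
force: [0.2, -0.5, 0.4]
grip_width: 0.0942
grip_force: 0.0
```

```bash
python3 go.py .5206 -.393 .062 180 0 2.35
```

```text
t 12.5 pos [ 0.5206 -0.3931  0.1242] rpy [-1.80e+02  1.00e-02  3.01e+00] q [-0.703  0.616  1.305 -0.     1.221  0.815] F [ 0.2 -0.5  0.4] w 0.0942
row [ 1.000e-04 -3.000e-04  2.486e-01] [-0.      0.      0.0018] rows needed 1.2
```

>>> play_rows(
  motion=[
    [[0,0,0.1,0,0,0.0018,1],[0,0,0.18,0,0,0.0018,1],[0,0,0.24,0,0,0.0018,1],[0,0,0.24,0,0,0.0018,0.2],[0,0,0.24,0,0,0.0018,-1],[0,0,0.24,0,0,0.0018,-1],[0,0,0.24,0,0,0.0018,-1],[0,0,0.24,0,0,0.0018,-1],[0,0,0.24,0,0,0.0018,-1],[0,0,0.24,0,0,0.0018,-1]],
  ],
  grip_force=20,
)

```text
time_s: 13.5
ee_pos: [0.5207, -0.3932, 0.0644]
eef_rot: [3.141, -0.0, 0.036]
force: [1.1, 0.5, 2.3]
grip_width: 0.0441
grip_force: 20.0
```

>>> play_rows(
  motion=[
    [[0,0,0,0,0,0,-1],[0,0,0,0,0,0,-1],[0,0,0,0,0,0,-1],[0,0,-0.1,0,0,0,-1],[0,0,-0.2,0,0,0,-1],[0,0,-0.2,0,0,0,-1]],
  ],
)

```text
time_s: 14.1
ee_pos: [0.5217, -0.3939, 0.1174]
eef_rot: [3.138, -0.004, 0.036]
force: [-1.2, -0.4, 0.3]
grip_width: 0.0438
grip_force: 20.0
```

```bash
python3 go.py .5196 -.2473 .112 180 0 1.1
```

```text
t 14.1 pos [ 0.5217 -0.3939  0.1174] rpy [179.8   -0.22   2.05] q [-0.703  0.623  1.31   0.     1.204  0.832] F [-1.2 -0.4  0.3] w 0.0438
row [ 0.0127 -0.5866  0.0197] [ 0.0005 -0.0006  0.0026] rows needed 2.9
```

>>> play_rows(
  motion=[
    [[0,0,-0.06,0,0,0,-1],[0,0,-0.12,0,0,0,-1],[-0.005,-0.15,-0.12,0,0,0.001,-1],[-0.005,-0.3,-0.12,0,0,0.0026,-1],[-0.005,-0.45,-0.12,0,0,0.0026,-1],[-0.005,-0.587,-0.12,0,0,0.0026,-1],[-0.005,-0.587,-0.12,0,0,0.0026,-1],[-0.005,-0.587,-0.12,0,0,0.0026,-1],[-0.005,-0.587,-0.12,0,0,0.0026,-1]],
  ],
)

```text
time_s: 15.0
ee_pos: [0.5142, -0.2473, 0.1444]
eef_rot: [3.141, -0.0, 0.019]
force: [-0.9, -0.2, 0.3]
grip_width: 0.0438
grip_force: 20.0
```

```bash
python3 go.py .5196 -.2473 .112 180 0 1.1;python3 - <<'E'
from h import *
s,t=snap("scene"),snap("top")
a=cv2.resize(s["frame"][180:260,205:285],(400,400),interpolation=cv2.INTER_CUBIC);b=cv2.resize(t["frame"][150:250,270:370],(400,400),interpolation=cv2.INTER_CUBIC)
cv2.imwrite("pics/p1.png",np.hstack([a,b])[...,::-1])
E
```

```text
t 15.0 pos [ 0.5142 -0.2473  0.1444] rpy [ 1.7999e+02 -1.0000e-02  1.0800e+00] q [-0.512  0.421  1.551 -0.     1.169  1.04 ] F [-0.9 -0.2  0.3] w 0.0438
row [0.0217 0.0005 0.1295] [ 0. -0. -0.] rows needed 0.7
```

View pics/p1.png

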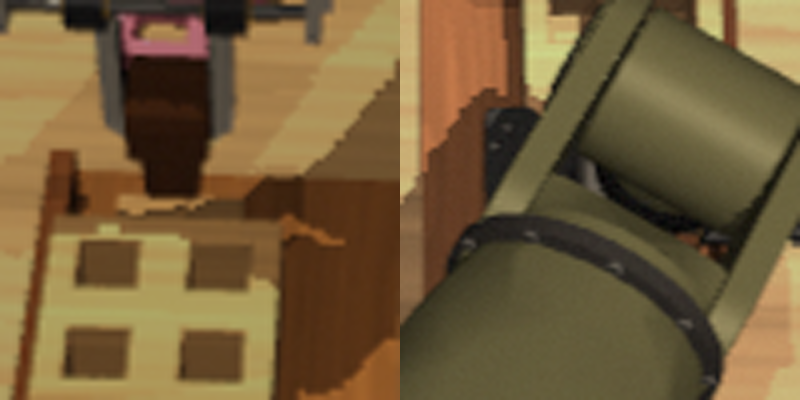

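The scene half shows the plug upright in the jaws, head at (170,90) and shank foot at (172,195), above the ear behind the block. The top view is blocked by the arm, so I'll feel for the hole by force.

>>> play_rows(
  motion=[
    [[0.0217,0,0.07,0,0,0,-1],[0.0217,0,0.14,0,0,0,-1],[0.0217,0,0.15,0,0,0,-1],[0.0217,0,0.157,0,0,0,-1],[0.0217,0,0.164,0,0,0,-1],[0.0217,0,0.17,0,0,0,-1],[0.0217,0,0.17,0,0,0,-1]],
  ],
)

```text
time_s: 15.8
ee_pos: [0.5196, -0.2465, 0.102]
eef_rot: [3.141, -0.0, 0.019]
force: [0.2, -0.6, -0.6]
grip_width: 0.0438
grip_force: 20.0
```

>>> play_rows(
  motion=[
    [[0,0.003,0.008,0,0,0,-1],[0,0.003,0.016,0,0,0,-1],[0,0.003,0.024,0,0,0,-1],[0,0.003,0.024,0,0,0,-1]],
  ],
)

```text
time_s: 16.2
ee_pos: [0.5194, -0.247, 0.0954]
eef_rot: [-3.141, 0.0, 0.019]
force: [-0.3, -0.3, -0.7]
grip_width: 0.0439
grip_force: 20.0
```

>>> play_rows(
  motion=[
    [[0,0,0.02,0,0,0,-1],[0,0,0.04,0,0,0,-1],[0,0,0.06,0,0,0,-1],[0,0,0.08,0,0,0,-1],[0,0,0.1,0,0,0,-1],[0,0,0.107,0,0,0,-1],[0,0,0.112,0,0,0,-1],[0,0,0.116,0,0,0,-1],[0,0,0.116,0,0,0,-1]],
  ],
)

```text
time_s: 17.1
ee_pos: [0.5196, -0.2472, 0.0667]
eef_rot: [3.142, -0.0, 0.019]
force: [0.1, 0.8, -0.7]
grip_width: 0.0438
grip_force: 20.0
```

>>> play_rows(
  motion=[
    [[0,0,0.004,0,0,0,-1],[0,0,0.008,0,0,0,-1],[0,0,0.008,0,0,0,-1]],
  ],
)

```text
time_s: 17.4
ee_pos: [0.5198, -0.2472, 0.0663]
eef_rot: [3.141, -0.001, 0.019]
force: [-7.5, 3.6, 16.6]
grip_width: 0.0442
grip_force: 20.0
```

>>> play_rows(
  motion=[
    [[0,0,-0.004,0,0,0,0.3],[0,0,-0.004,0,0,0,0.6],[0,0,-0.004,0,0,0,0.6],[0,0,-0.1,0,0,0,0.6],[0,0,-0.25,0,0,0,0.6],[0,0,-0.45,0,0,0,0.6],[-0.1,-0.2,-0.6,0,0,0,0.6],[-0.2,-0.4,-0.6,0,0,0,0.6],[-0.3,-0.6,-0.6,0,0,0,0.6],[-0.4,-0.8,-0.6,0,0,0,0.6]],
  ],
)

```text
time_s: 18.4
ee_pos: [0.4297, -0.0766, 0.2145]
eef_rot: [3.141, -0.001, 0.019]
force: [0.5, -0.3, 0.1]
grip_width: 0.0754
grip_force: 0.0
```

>>> play_rows(
  motion=[
    [[0,-0.2,0,0,0,0,0.6],[0,-0.4,0,0,0,0,0.6],[0,-0.6,0,0,0,0,0.6],[0,-0.6,0,0,0,0,0.6]],
  ],
)

```text
time_s: 18.8
ee_pos: [0.4273, 0.0766, 0.2144]
eef_rot: [-3.141, -0.0, 0.025]
force: [0.6, -0.5, 0.4]
grip_width: 0.0749
grip_force: 0.0
```

```bash
python3 go.py .5 .3 .2 180 0 1.1; sed -i 's/f("plug".*/f("plug",.48,.56,-.29,-.2,.074,.086)/' pl.py; python3 pl.py; cat > wh.py <<'E'
from h import *
for n in("top","scene"):
    c=snap(n);W=world(c);X,Y,Z=W[...,0],W[...,1],W[...,2]
    hsv=cv2.cvtColor(c["frame"],cv2.COLOR_RGB2HSV)
    m=(X>.38)&(X<.7)&(Y>.1)&(Y<.54)&(Z>.0085)&(Z<.04)
    nn,l,s,_=cv2.connectedComponentsWithStats(m.astype(np.uint8))
    for i in range(1,nn):
        if s[i,4]<150: continue
        P=W[l==i];r=cv2.minAreaRect((P[:,:2]*1000).astype(np.float32));V=c["frame"][l==i].sum(1)
        T=P[P[:,2]>.0205];rt=cv2.minAreaRect((T[:,:2]*1000).astype(np.float32))
        print(n,s[i,:4],"all",np.round(r[0],1),np.round(r[1],1),round(r[2],1),"top",np.round(rt[0],1),np.round(rt[1],1),round(rt[2],1),"ztop %.1f"%(1000*np.median(T[:,2])),"dark end y",np.round(P[V<np.percentile(V,12)].mean(0)*1000,0),"all y range",np.round([P[:,1].min()*1000,P[:,1].max()*1000],1))
E
python3 wh.py
python3 - <<'E'
from h import *
s,t=snap("scene"),snap("top")
a=cv2.resize(s["frame"][190:290,195:295],(400,400),interpolation=cv2.INTER_CUBIC);b=cv2.resize(t["frame"][135:245,265:375],(400,400),interpolation=cv2.INTER_CUBIC)
cv2.imwrite("pics/p2.png",np.hstack([a,b])[...,::-1])
E
```

```text
t 18.8 pos [0.4273 0.0766 0.2144] rpy [-1.7996e+02 -2.0000e-02  1.4600e+00] q [9.200e-02 4.800e-02 1.841e+00 1.000e-03 1.252e+00 1.638e+00] F [ 0.6 -0.5  0.4] w 0.0749
row [ 0.3134 -0.886   0.0582] [-0.0001 -0.      0.001 ] rows needed 4.7
top block 1758 [ 607.4 -246.5] [122.  120.6] 1.47 z 91.0
top ear 305 [ 517.5 -238.2] [59.7 90.2] 0.91 z 39.2
top plug 315 [ 516.3 -248.7] [44.6 41.8] 0.12 z 78.7
top hole none
scene block 1386 [ 610.5 -244. ] [125.7 119.9] 1.26 z 90.9
scene ear 20 [ 498.7 -217.9] [11.1 11.3] 4.87 z 38.5
scene plug 177 [ 521.7 -246.2] [42.5 43.4] 0.38 z 78.9
scene hole none
top [ 77 166  71  18] all [596.  306.4] [ 24.3 180.4] 8.7 top [594.4 314.5] [ 23.5 163.9] 8.7 ztop 24.0 dark end y [587. 308.  19.] all y range [216.1 395.7]
top [ 79 215  21  12] all [472.5 356.3] [22.8 54.7] 9.1 top [472.5 355.6] [22.7 53.2] 8.7 ztop 24.1 dark end y [461. 360.  19.] all y range [328.8 384.6]
scene [408 226  58  14] all [487.2 304.6] [ 27.3 160.9] 9.0 top [485.  319.4] [ 27.1 130.9] 9.4 ztop 23.8 dark end y [491. 318.  17.] all y range [225.5 384.2]
scene [412 259  69  15] all [601.7 308.6] [ 25.  180.5] 8.6 top [599.4 323.3] [ 24.7 149.4] 8.4 ztop 23.7 dark end y [607. 320.  17.] all y range [219.6 399. ]
```

View pics/p2.png

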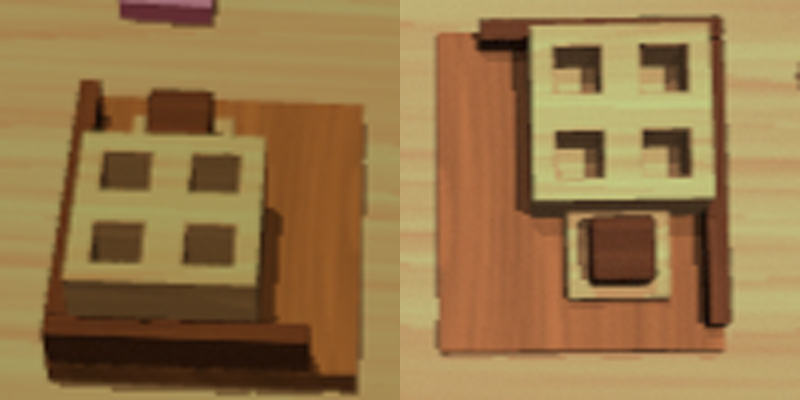

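Both halves show the holder flush against the far and right strips, with the plug head sitting on the ear at right-half (620,248), its top measured at 79 mm. The holder is home and locked. Next I raise the arm and test the sideways tilt empty before grasping whistles.

>>> play_rows(
  motion=[
    [[0,0,-0.1,0,0,-0.0225,0.6],[0,0.05,-0.2,0,0,-0.045,0.6],[0,0.1,-0.3,0,0,-0.067,0.6],[0,0.15,-0.4,0,0,-0.09,0.6],[0,0.2,-0.5,0,0,-0.112,0.6],[0,0.25,-0.55,0,0,-0.135,0.6],[0,0.3,-0.55,0,0,-0.157,0.6],[0,0.3,-0.55,0,0,-0.18,0.6],[0,0.3,-0.55,0,0,-0.202,0.6],[0,0.3,-0.55,0,0,-0.225,0.6]],
  ],
)

```text
time_s: 20.1
ee_pos: [0.4293, -0.0043, 0.3518]
eef_rot: [-3.141, 0.0, 1.436]
force: [0.7, -0.4, 0.0]
grip_width: 0.0752
grip_force: 0.0
```

>>> play_rows(
  motion=[
    [[0,0,0,0,-0.02,0,0.6],[0,0,0,0,-0.04,0,0.6],[0,0,0,0,-0.06,0,0.6],[0,0,0,0,-0.08,0,0.6],[0,0,0,0,-0.1,0,0.6],[0,0,0,0,-0.12,0,0.6]],
  ],
)

```text
time_s: 20.7
ee_pos: [0.4295, -0.0038, 0.3522]
eef_rot: [3.14, 0.759, 1.43]
force: [0.7, -0.3, 0.1]
grip_width: 0.0753
grip_force: 0.0
```

```bash
cat > go.py <<'E'
# go.py x y z (D yaw | S delta | T tilt yaw)  deg. D: tool down. S: tool x down, tool z toward -y (turned by delta). 
import sys
from h import *
o=get_obs();a=sys.argv;p=np.array([float(v) for v in a[1:4]])
R0=R.from_euler('xyz',o["eef_rot"]);p0=np.array(o["ee_pos"])
yaw=float(a[5]); tilt=0
if a[4]=='S': yaw+=90; tilt=-90
if a[4]=='T': tilt=-float(a[6])
Rt=R.from_euler('xyz',[180,0,yaw],degrees=True)*R.from_rotvec([0,np.radians(tilt),0])
s=R0.inv().apply(p-p0)/.25;t=(R0.inv()*Rt).as_rotvec()/(2*np.pi)
print("t",round(o["time_s"],2),"pos",np.round(p0,4),"axes x",np.round(R0.as_matrix()[:,0],3),"y",np.round(R0.as_matrix()[:,1],3),"z",np.round(R0.as_matrix()[:,2],3),"q",np.round(o["qpos"],3),"F",np.round(o["force"],1),"w",round(o["grip_width"],4))
print("row",np.round(s,4),np.round(t,4),"rows needed",round(max(np.linalg.norm(s)*5,np.linalg.norm(t)*360/8.59),1))
E
python3 go.py .45 0 .35 S 1.1
```

```text
t 20.7 pos [ 0.4295 -0.0038  0.3522] axes x [ 0.101  0.718 -0.688] y [ 0.99  -0.139  0.001] z [-0.095 -0.682 -0.726] q [ 0.279  0.108  1.614 -0.692  1.737  0.413] F [ 0.7 -0.3  0.1] w 0.0753
row [ 0.0254  0.079  -0.0117] [-0.0237 -0.1289 -0.0104] rows needed 5.5
```

```bash
cat > kin.py <<'E'
import numpy as np
from scipy.spatial.transform import Rotation as R
from scipy.optimize import least_squares
Q=np.array([[1.216,.3,1.522,0,1.321,-.067],[.541,-.104,1.965,0,1.281,.516],[-.147,-.023,1.889,0,1.276,1.086],[-.523,.441,1.728,0,.977,.941],[-.696,.582,1.271,0,1.287,.859],[-.703,.685,1.346,0,1.109,-.744],[.092,.048,1.841,.001,1.252,1.638],[.279,.108,1.614,-.692,1.737,.413]])
P=np.array([[.156,.5272,.224],[.3009,.2235,.2244],[.4074,-.0235,.2242],[.4746,-.2312,.0673],[.5238,-.39,.1604],[.5207,-.3932,.0627],[.4273,.0766,.2144],[.4295,-.0038,.3522]])
lo=np.array([-3.03,-.79,.23,-1.04,0,-2.55]);hi=np.array([3.03,2.21,2.52,4.18,3.07,2.55])
ez=np.array([0,0,1.]);ex=np.array([1.,0,0])
def fk(q,k,s4=1):
    d1,a1,a2,e3,d4,d6=k
    A=R.from_euler('z',q[0]);B=A*R.from_euler('y',q[1]);C=B*R.from_euler('y',q[2])
    D=C*R.from_euler('z',s4*q[3])*R.from_euler('y',q[4])*R.from_euler('z',q[5]+C6)
    return d1*ez+A.apply(a1*ex)+B.apply(a2*ez)+C.apply(e3*ex+d4*ez)+D.apply(d6*ez),D
C6=0
def fit():
    best=None
    for s4 in(1,-1):
        r=least_squares(lambda k:np.concatenate([fk(q,k,s4)[0]-p for q,p in zip(Q,P)]+[1e-4*np.array(k)]),[.3,0,.4,0,.4,.25])
        if best is None or r.cost<best[0]: best=(r.cost,r.x,s4)
    return best
if __name__=="__main__":
    c,k,s4=fit();print("cost",c,"k",k.round(4),"s4",s4,"max err",max(np.abs(fk(q,k,s4)[0]-p).max() for q,p in zip(Q,P)))
    Ro=fk(Q[-1],k,s4)[1].as_matrix();print(Ro.round(3)) # measured: x(.101,.718,-.688) y(.99,-.139,.001) z(-.095,-.682,-.726)
E
python3 kin.py
```

```text
cost 0.004836301000543313 k [ 0.1601 -0.0196  0.4236  0.0189  0.4593  0.2051] s4 1 max err 0.036797829006212625
[[-0.99   0.102 -0.094]
 [ 0.138  0.719 -0.681]
 [-0.002 -0.688 -0.726]]
```

```bash
sed -i 's/d1,a1,a2,e3,d4,d6=k/d1,a1,a2,e3,d4,d6,b1,b5,f5=k/; s/    D=C\*R.from_euler(.z.,s4\*q\[3\])\*R/    C4=C*R.from_euler("z",s4*q[3]);D=C4*R/; s/+D.apply(d6\*ez),D/+D.apply(d6*ez)+A.apply([0,b1,0])+C4.apply([f5,b5,0]),D/; s/^C6=0/C6=np.pi\/2/; s/.4,0,.4,.25\])/.4,0,.4,.25,.02,.02,0])/' kin.py
cat >> kin.py <<'E'
    def ik(p,Rt):
        out=[]
        for sd in range(30):
            rg=np.random.default_rng(sd);q0=rg.uniform(lo,hi)
            def f(q):
                pp,D=fk(q,k,s4);return np.concatenate([(pp-p)*5,(D.inv()*Rt).as_rotvec()])
            r=least_squares(f,q0,bounds=(lo,hi))
            if r.cost<1e-6 and not any(np.abs(r.x-o).max()<.05 for o in out): out.append(r.x)
        return out
    def S(d):return R.from_euler('xyz',[180,0,90+d],degrees=True)*R.from_rotvec([0,-np.pi/2,0])
    for nm,p,d in(("pocket0",(.638,-.207,.15),1.1),("pocket2",(.580,-.207,.15),1.1),("p0 high",(.638,-.207,.24),1.1),("p0 fromfar-left60",(.638,-.207,.24),31),("p0 from +x dir",(.63,-.216,.15),91.1),("p0 from right",(.638,-.216,.15),181.1),("p0 right high",(.638,-.216,.24),181.1)):
        print(nm,[x.round(2).tolist() for x in ik(np.array(p),S(d))])
E
python3 kin.py
```

```text
cost 1.8909974007112065e-07 k [ 0.2226 -0.0006  0.4242  0.4818  0.4483  0.2524 -0.1211  0.1578 -0.4406] s4 -1 max err 0.00025159452792605785
[[ 0.248  0.863 -0.44 ]
 [ 0.849  0.026  0.528]
 [ 0.468 -0.505 -0.726]]
pocket0 [[-0.48, -0.03, 1.41, 1.47, 1.08, -0.22]]
pocket2 [[-0.54, -0.2, 1.57, 1.45, 1.02, -0.23]]
p0 high [[-0.49, -0.14, 1.41, 1.4, 1.08, -0.35]]
p0 fromfar-left60 [[-0.73, -0.32, 1.75, 1.16, 0.33, -0.43]]
p0 from +x dir []
p0 from right []
p0 right high []
```

```bash
sed -i 's/for s4 in(1,-1)/for s4 in(1,)/; s/1e-4\*np.array(k)\]/1e-2*np.array([k[3],k[8],k[1]])]/' kin.py; python3 kin.py
```

```text
cost 2.8201795088077663e-07 k [ 0.2224 -0.0005  0.4241  0.0416  0.4482  0.2522  0.0359  0.0008 -0.0005] s4 1 max err 0.0002749128967822756
[[ 0.102  0.99  -0.094]
 [ 0.719 -0.138 -0.681]
 [-0.688  0.002 -0.726]]
pocket0 []
pocket2 []
p0 high []
p0 fromfar-left60 []
p0 from +x dir [[-0.61, 0.64, 1.99, 2.45, 1.17, 1.89]]
p0 from right []
p0 right high []
```

The kinematic model fits to 0.3 mm. Pointing the tool −y breaks the q4 limit, but pointing it +x (coming from the robot side) is reachable. I'll compute the candidates.

```bash
python3 - <<'E'
import re
s=open('kin.py').read();i=s.index('    def ik(p');j=s.index('    def S(d)')
import textwrap
main=s[:s.index('if __name__')]
body=textwrap.dedent(s[i:j]).replace("range(30)","range(n)").replace("ik(p,Rt)","ik(p,Rt,n=40,q1=None)")
body=body.replace("r=least","q0=q0 if q1 is None else np.clip(q1,lo+1e-3,hi-1e-3);r=least")
open('kin.py','w').write(main+"_,k,s4=fit()\n"+body+'''
def down(yaw): return R.from_euler('xyz',[180,0,yaw],degrees=True)
def front(d,up): # tool z = +x turned by d, tool x down (up=-1) or up (up=1)
    z=np.array([np.cos(np.radians(d)),np.sin(np.radians(d)),0]);x=np.array([0,0,up*1.]);return R.from_matrix(np.stack([x,np.cross(z,x),z],1))
''')
E
python3 - <<'E'
from kin import *
f=lambda L:[x.round(2).tolist() for x in L]
for nm,p in(("A",(.6015,.2875,.024)),("B",(.488,.27,.024))):
    for y in(98.65,-81.35): print(nm,"pick yaw",y,f(ik(np.array(p),down(y))))
for nm,p in(("pk0",(.628,-.216,.147)),("pk1",(.629,-.274,.147)),("pk0 hi",(.628,-.216,.245)),("pk1 hi",(.629,-.274,.245))):
    for up in(-1,1): print(nm,"x up",up,f(ik(np.array(p),front(1.1,up))))
E
```

```text
A pick yaw 98.65 [[0.39, 0.76, 1.31, 0.0, 1.07, 0.24]]
A pick yaw -81.35 []
B pick yaw 98.65 [[0.44, 0.56, 1.66, -0.0, 0.92, 0.29]]
B pick yaw -81.35 []
pk0 x up -1 [[-0.61, 0.65, 1.99, 2.45, 1.17, 1.88]]
pk0 x up 1 [[-0.61, 0.65, 1.99, 2.45, 1.17, -1.26]]
pk1 x up -1 [[-0.71, 0.69, 1.9, 2.33, 1.17, 1.96]]
pk1 x up 1 [[-0.71, 0.69, 1.9, 2.33, 1.17, -1.18]]
pk0 hi x up -1 [[-0.61, 0.42, 2.01, 2.37, 1.01, 2.05]]
pk0 hi x up 1 [[-0.61, 0.42, 2.01, 2.37, 1.01, -1.1]]
pk1 hi x up -1 [[-0.71, 0.47, 1.92, 2.25, 1.04, 2.13]]
pk1 hi x up 1 [[-0.71, 0.47, 1.92, 2.25, 1.04, -1.01]]
```

```bash
python3 go.py .6022 .2826 .15 D 98.65
```

```text
t 20.7 pos [ 0.4295 -0.0038  0.3522] axes x [ 0.101  0.718 -0.688] y [ 0.99  -0.139  0.001] z [-0.095 -0.682 -0.726] q [ 0.279  0.108  1.614 -0.692  1.737  0.413] F [ 0.7 -0.3  0.1] w 0.0753
row [ 1.4498  0.5241 -0.2593] [-0.0174  0.1199 -0.044 ] rows needed 7.8
```

>>> play_rows(
  motion=[
    [[0.15,0.08,-0.04,-0.003,0.02,-0.007,0.3],[0.3,0.16,-0.08,-0.006,0.04,-0.015,0.3],[0.45,0.24,-0.12,-0.009,0.06,-0.022,0.3],[0.6,0.32,-0.16,-0.012,0.08,-0.03,0.3],[0.75,0.4,-0.2,-0.015,0.1,-0.037,0.3],[0.9,0.48,-0.24,-0.0174,0.12,-0.044,0.3],[1,0.52,-0.26,-0.0174,0.12,-0.044,0.3],[1,0.52,-0.26,-0.0174,0.12,-0.044,0.3]],
  ],
)

```text
time_s: 21.5
ee_pos: [0.5899, 0.2033, 0.2251]
eef_rot: [-3.138, -0.005, 1.722]
force: [-0.5, -0.1, -0.1]
grip_width: 0.0606
grip_force: 0.0
```

```bash
python3 go.py .6022 .2826 .08 D 98.65; python3 wh.py | grep scene
```

```text
t 21.5 pos [0.5899 0.2033 0.2251] axes x [-0.151  0.989  0.005] y [ 0.989  0.151 -0.003] z [-0.004  0.005 -1.   ] q [0.271 0.468 1.289 0.006 1.387 0.119] F [-0.5 -0.1 -0.1] w 0.0606
row [0.3032 0.0982 0.5814] [-0.0005 -0.0008  0.    ] rows needed 3.3
scene [409 226  57  13] all [486.2 305. ] [ 27.2 161.4] 9.4 top [484.  320.2] [ 25.6 130.6] 8.5 ztop 24.0 dark end y [490. 306.  18.] all y range [226.5 384.2]
scene [412 259  69  15] all [601.4 308.3] [ 25.9 181.5] 9.0 top [599.  324.1] [ 25.3 149.5] 9.0 ztop 23.8 dark end y [606. 308.  18.] all y range [219.2 399.2]
```

>>> play_rows(
  motion=[
    [[0.1,0.03,0.15,0,0,0,0.3],[0.2,0.07,0.3,0,0,0,0.3],[0.303,0.098,0.45,0,0,0,0.3],[0.303,0.098,0.58,0,0,0,0.3],[0.303,0.098,0.7,0,0,0,0.3],[0.303,0.098,0.77,0,0,0,0.3],[0.303,0.098,0.8,0,0,0,0.3],[0.303,0.098,0.8,0,0,0,0.3]],
  ],
  grip_force=25,
)

```text
time_s: 22.4
ee_pos: [0.6022, 0.2829, 0.0289]
eef_rot: [3.141, -0.005, 1.723]
force: [-0.2, -0.3, 0.0]
grip_width: 0.0609
grip_force: 0.0
```

>>> play_rows(
  motion=[
    [[0,0,0,0,0,0,-1],[0,0,0,0,0,0,-1],[0,0,0,0,0,0,-1],[0,0,0,0,0,0,-1],[0,0,0,0,0,0,-1],[0,0,0,0,0,0,-1],[0,0,0,0,0,0,-1],[0,0,0,0,0,0,-1]],
  ],
)

```text
time_s: 23.2
ee_pos: [0.602, 0.2835, 0.0287]
eef_rot: [3.141, -0.005, 1.723]
force: [-0.9, -0.5, 2.1]
grip_width: 0.022
grip_force: 25.0
```

>>> play_rows(
  motion=[
    [[0,0,-0.1,0,0,0,-1],[0,0,-0.25,0,0,0,-1],[-0.1,0,-0.4,0,0,0,-1],[-0.2,0,-0.55,0,0,0,-1],[-0.3,0,-0.7,0,0,0,-1],[-0.4,0,-0.85,0,0,0,-1],[-0.5,-0.1,-1,0,0,0,-1],[-0.6,-0.2,-1,0,0,0,-1],[-0.6,-0.2,-1,0,0,0,-1]],
  ],
)

```text
time_s: 24.1
ee_pos: [0.5741, 0.1237, 0.2791]
eef_rot: [3.139, -0.005, 1.721]
force: [0.3, 0.5, -1.8]
grip_width: 0.0218
grip_force: 25.0
```

```bash
cat > plan.py <<'E'
# plan.py px py: joint-space path from the present pose to the front pose (tool z = +x, tool x down) at px,py,pz; prints rows in groups of 10
import sys
from h import *
import kin
px,py,pz=[float(v) for v in sys.argv[1:4]]
o=get_obs();q0=np.array(o["qpos"]);p0,D0=kin.fk(q0,kin.k,1)
print("fk err mm",np.round((p0-o["ee_pos"])*1000,2),"q0",q0.round(3),"w",o["grip_width"])
sol=kin.ik(np.array([px,py,pz]),kin.front(1.1,-1),20);q1=sol[0];print("q1",q1.round(3),len(sol))
n=int(sys.argv[4]);last=(np.array(o["ee_pos"]),R.from_euler('xyz',o["eef_rot"]))
for g in range(0,n,10):
    base=last
    for i in range(g+1,min(g+10,n)+1):
        p,D=kin.fk(q0+(q1-q0)*i/n,kin.k,1)
        s=base[1].inv().apply(p-base[0])/.25;t=(base[1].inv()*D).as_rotvec()/2/np.pi
        dt=np.degrees((last[1].inv()*D).magnitude());dp=np.linalg.norm(p-last[0])*1000
        last=(p,D);print([round(float(x),3) for x in np.r_[s,t,-1]],"| world",p.round(3),"zaxis",D.as_matrix()[:,2].round(2),"d %.1fdeg %.0fmm"%(dt,dp))
    print("--")
E
python3 plan.py .5 -.2 .36 36
```

```text
fk err mm [0.09 0.08 0.2 ] q0 [ 0.148  0.349  1.33   0.005  1.46  -0.003] w 0.021778331524691375
q1 [-0.8   -0.065  2.232  2.054  0.97   2.394] 1
[-0.004, -0.018, 0.014, 0.0, 0.009, 0.016, -1.0] | world [0.57  0.122 0.275] zaxis [-0.    0.06 -1.  ] d 6.6deg 6mm
[-0.008, -0.035, 0.026, 0.001, 0.018, 0.032, -1.0] | world [0.566 0.12  0.272] zaxis [-0.01  0.12 -0.99] d 6.6deg 5mm
[-0.011, -0.05, 0.036, 0.001, 0.027, 0.048, -1.0] | world [0.562 0.119 0.27 ] zaxis [-0.01  0.17 -0.98] d 6.7deg 5mm
[-0.015, -0.064, 0.042, 0.003, 0.036, 0.065, -1.0] | world [0.559 0.118 0.269] zaxis [-0.    0.23 -0.97] d 6.8deg 4mm
[-0.019, -0.076, 0.045, 0.004, 0.045, 0.082, -1.0] | world [0.556 0.116 0.268] zaxis [ 0.01  0.28 -0.96] d 6.8deg 3mm
[-0.023, -0.086, 0.046, 0.006, 0.054, 0.098, -1.0] | world [0.554 0.115 0.268] zaxis [ 0.02  0.33 -0.94] d 6.9deg 3mm
[-0.028, -0.094, 0.044, 0.008, 0.063, 0.115, -1.0] | world [0.552 0.113 0.268] zaxis [ 0.03  0.38 -0.92] d 6.9deg 3mm
[-0.035, -0.101, 0.04, 0.011, 0.072, 0.132, -1.0] | world [0.55  0.111 0.269] zaxis [ 0.05  0.43 -0.9 ] d 7.0deg 3mm
[-0.043, -0.10
[... 2631 characters left out ...]
11, 0.002, 0.017, -1.0] | world [ 0.542 -0.112  0.358] zaxis [ 0.93  0.34 -0.11] d 7.4deg 18mm
[0.063, -0.089, -0.099, 0.022, 0.002, 0.035, -1.0] | world [ 0.536 -0.129  0.359] zaxis [ 0.96  0.28 -0.08] d 7.4deg 19mm
[0.097, -0.13, -0.154, 0.033, 0.003, 0.052, -1.0] | world [ 0.529 -0.147  0.36 ] zaxis [ 0.97  0.22 -0.06] d 7.4deg 19mm
[0.133, -0.168, -0.213, 0.044, 0.002, 0.069, -1.0] | world [ 0.52  -0.165  0.361] zaxis [ 0.99  0.15 -0.04] d 7.4deg 20mm
[0.17, -0.202, -0.275, 0.055, 0.001, 0.087, -1.0] | world [ 0.511 -0.182  0.361] zaxis [ 1.    0.09 -0.02] d 7.4deg 20mm
[0.208, -0.234, -0.341, 0.067, -0.001, 0.103, -1.0] | world [ 0.5  -0.2   0.36] zaxis [1.   0.02 0.  ] d 7.4deg 21mm
--
```

>>> play_rows(
  motion=[
    [[-0.008,-0.035,0.026,0.001,0.018,0.032,-1],[-0.008,-0.035,0.026,0.001,0.018,0.032,-1],[-0.015,-0.064,0.042,0.003,0.036,0.065,-1],[-0.015,-0.064,0.042,0.003,0.036,0.065,-1],[-0.023,-0.086,0.046,0.006,0.054,0.098,-1],[-0.023,-0.086,0.046,0.006,0.054,0.098,-1],[-0.035,-0.101,0.04,0.011,0.072,0.132,-1],[-0.035,-0.101,0.04,0.011,0.072,0.132,-1],[-0.053,-0.11,0.024,0.018,0.09,0.166,-1],[-0.053,-0.11,0.024,0.018,0.09,0.166,-1]],
  ],
)

```text
time_s: 25.1
ee_pos: [0.5503, 0.1088, 0.2713]
eef_rot: [-2.743, -0.401, 0.564]
force: [-0.9, 0.5, -1.2]
grip_width: 0.0216
grip_force: 25.0
```

>>> play_rows(
  motion=[
    [[-0.003,0.011,-0.034,0.007,0.017,0.035,-1],[-0.003,0.011,-0.034,0.007,0.017,0.035,-1],[-0.005,0.03,-0.078,0.016,0.033,0.071,-1],[-0.005,0.03,-0.078,0.016,0.033,0.071,-1],[-0.007,0.057,-0.131,0.026,0.049,0.106,-1],[-0.007,0.057,-0.131,0.026,0.049,0.106,-1],[-0.012,0.093,-0.194,0.039,0.065,0.141,-1],[-0.012,0.093,-0.194,0.039,0.065,0.141,-1],[-0.025,0.137,-0.265,0.053,0.081,0.176,-1],[-0.025,0.137,-0.265,0.053,0.081,0.176,-1]],
  ],
)

```text
time_s: 26.1
ee_pos: [0.561, 0.0465, 0.3136]
eef_rot: [-2.089, -0.003, -0.615]
force: [0.8, -0.3, -0.8]
grip_width: 0.0216
grip_force: 25.0
```

```bash
python3 plan.py .5 -.2 .36 18
```

```text
fk err mm [ 0.16 -0.39  0.73] q0 [-0.375  0.123  1.827  1.144  1.184  1.337] w 0.02155710802294178
q1 [-0.8   -0.065  2.232  2.054  0.97   2.394] 1
[0.026, -0.003, -0.036, 0.007, 0.006, 0.016, -1.0] | world [0.562 0.037 0.319] zaxis [ 0.54  0.7  -0.46] d 6.5deg 11mm
[0.052, -0.003, -0.072, 0.013, 0.011, 0.032, -1.0] | world [0.563 0.027 0.323] zaxis [ 0.59  0.69 -0.43] d 6.5deg 11mm
[0.078, -0.001, -0.111, 0.021, 0.017, 0.047, -1.0] | world [0.563 0.016 0.328] zaxis [ 0.63  0.67 -0.39] d 6.5deg 12mm
[0.104, 0.003, -0.151, 0.028, 0.022, 0.063, -1.0] | world [0.563 0.004 0.332] zaxis [ 0.67  0.65 -0.36] d 6.5deg 12mm
[0.131, 0.009, -0.194, 0.036, 0.027, 0.079, -1.0] | world [ 0.563 -0.008  0.336] zaxis [ 0.71  0.63 -0.32] d 6.5deg 13mm
[0.158, 0.017, -0.239, 0.044, 0.031, 0.094, -1.0] | world [ 0.562 -0.02   0.34 ] zaxis [ 0.74  0.6  -0.29] d 6.5deg 13mm
[0.184, 0.027, -0.286, 0.053, 0.035, 0.11, -1.0] | world [ 0.561 -0.033  0.343] zaxis [ 0.78  0.57 -0.26] d 6.5deg 14mm
[0.209, 0.04, -0.335, 0.062, 0.039, 0.125, -1.0] | world [ 0.559 -0.047  0.347] zaxis [ 0.81  0.53 -0.23] d 6.5deg 
[... 518 characters left out ...]
28, 0.005, 0.046, -1.0] | world [ 0.539 -0.121  0.359] zaxis [ 0.95  0.31 -0.09] d 6.6deg 16mm
[0.124, -0.132, -0.186, 0.038, 0.005, 0.062, -1.0] | world [ 0.533 -0.137  0.36 ] zaxis [ 0.97  0.25 -0.07] d 6.6deg 17mm
[0.158, -0.16, -0.239, 0.048, 0.005, 0.077, -1.0] | world [ 0.526 -0.153  0.361] zaxis [ 0.98  0.2  -0.05] d 6.6deg 17mm
[0.192, -0.185, -0.296, 0.058, 0.004, 0.092, -1.0] | world [ 0.518 -0.169  0.361] zaxis [ 0.99  0.14 -0.03] d 6.6deg 18mm
[0.227, -0.207, -0.354, 0.069, 0.003, 0.107, -1.0] | world [ 0.51  -0.184  0.361] zaxis [ 1.    0.08 -0.02] d 6.6deg 18mm
[0.263, -0.226, -0.416, 0.079, 0.001, 0.122, -1.0] | world [ 0.5  -0.2   0.36] zaxis [1.   0.02 0.  ] d 6.6deg 18mm
--
```

>>> play_rows(
  motion=[
    [[0.052,-0.003,-0.072,0.013,0.011,0.032,-1],[0.052,-0.003,-0.072,0.013,0.011,0.032,-1],[0.104,0.003,-0.151,0.028,0.022,0.063,-1],[0.104,0.003,-0.151,0.028,0.022,0.063,-1],[0.158,0.017,-0.239,0.044,0.031,0.094,-1],[0.158,0.017,-0.239,0.044,0.031,0.094,-1],[0.209,0.04,-0.335,0.062,0.039,0.125,-1],[0.209,0.04,-0.335,0.062,0.039,0.125,-1],[0.257,0.072,-0.439,0.082,0.046,0.155,-1],[0.257,0.072,-0.439,0.082,0.046,0.155,-1]],
  ],
)

```text
time_s: 27.1
ee_pos: [0.5532, -0.076, 0.3525]
eef_rot: [-1.82, 0.817, -1.279]
force: [1.0, -0.3, -0.1]
grip_width: 0.0217
grip_force: 25.0
```

>>> play_rows(
  motion=[
    [[0.06,-0.07,-0.087,0.019,0.004,0.031,-1],[0.06,-0.07,-0.087,0.019,0.004,0.031,-1],[0.124,-0.132,-0.186,0.038,0.005,0.062,-1],[0.124,-0.132,-0.186,0.038,0.005,0.062,-1],[0.192,-0.185,-0.296,0.058,0.004,0.092,-1],[0.192,-0.185,-0.296,0.058,0.004,0.092,-1],[0.263,-0.226,-0.416,0.079,0.001,0.122,-1],[0.263,-0.226,-0.416,0.079,0.001,0.122,-1],[0.263,-0.226,-0.416,0.079,0.001,0.122,-1]],
  ],
)

```text
time_s: 28.0
ee_pos: [0.5003, -0.1986, 0.3596]
eef_rot: [0.915, 1.568, 0.939]
force: [-0.6, 0.0, -0.9]
grip_width: 0.0214
grip_force: 25.0
```

```bash
python3 go.py .5 -.2 .36 S 91.1; python3 - <<'E'
from h import *
import kin
print(kin.ik(np.array([.6245,-.274,.26]),kin.front(1.1,-1),15))
s,t=snap("scene"),snap("top")
a=cv2.resize(s["frame"][60:260,140:340],(400,400),interpolation=cv2.INTER_CUBIC);b=cv2.resize(t["frame"][100:260,240:400],(400,400),interpolation=cv2.INTER_CUBIC)
cv2.imwrite("pics/w2.png",np.hstack([a,b])[...,::-1])
E
```

```text
t 28.0 pos [ 0.5003 -0.1986  0.3596] axes x [ 0.002  0.002 -1.   ] y [-0.024  1.     0.002] z [1.    0.024 0.002] q [-0.803 -0.064  2.232  2.05   0.977  2.397] F [-0.6  0.  -0.9] w 0.0214
row [-0.0015 -0.0054 -0.0012] [ 0.0008  0.0003 -0.0003] rows needed 0.0
[array([-0.71826611,  0.43333507,  1.92702936,  2.23421916,  1.02254433,
        2.15891126])]
```

View pics/w2.png

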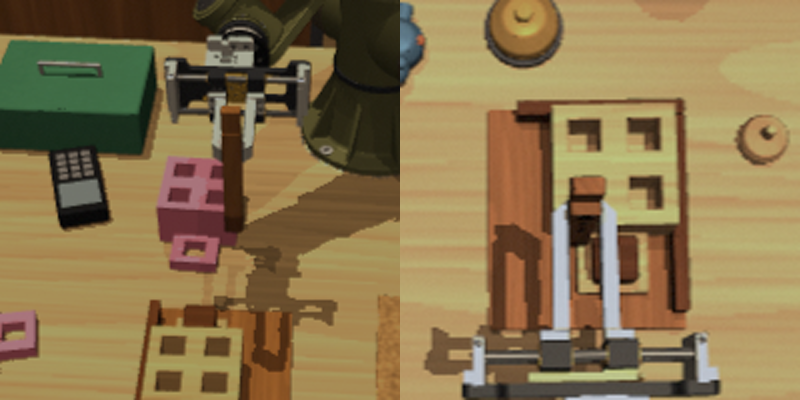

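The scene half shows the whistle held upright at (232,170), mouthpiece up and bark foot down. Next I measure its real position relative to the TCP.

```bash
cat > held.py <<'E'
from h import *
o=get_obs();p=np.array(o["ee_pos"])
for n in("top","scene"):
    W=world(snap(n));d=W-p;m=(abs(d[...,1])<.02)&(d[...,0]>-.01)&(d[...,0]<.05)&(d[...,2]>-.13)&(d[...,2]<.1)
    D=d[m]*1000;print(n,len(D),"z range",np.percentile(D[:,2],[.5,99.5]).round(1))
    for a,b in((-130,-90),(-90,-50),(-50,-15),(15,40),(40,100)):
        q=D[(D[:,2]>a)&(D[:,2]<b)]
        if len(q)>8: print("  z",a,b,len(q),"x %s y %s"%(np.percentile(q[:,0],[3,97]).round(1),np.percentile(q[:,1],[3,97]).round(1)))
E
python3 held.py
```

```text
top 471 z range [-112.1   66.4]
  z -130 -90 16 x [1.1 2.4] y [-10.1   3.7]
  z -90 -50 25 x [1.2 2.3] y [-10.1   5.4]
  z -50 -15 29 x [0.8 1.9] y [-9.3  7.3]
  z 15 40 100 x [ 0.3 14.2] y [-10.2  10.4]
  z 40 100 134 x [ 9.6 22.7] y [-11.2  10.4]
scene 731 z range [-112.3   65. ]
  z -130 -90 71 x [22.9 29. ] y [-9.4 12.4]
  z -90 -50 126 x [19. 29.] y [-8.7 12.4]
  z -50 -15 117 x [11.7 28.2] y [-7.7 12.3]
  z 15 40 90 x [22.1 27.9] y [-8.6 11.4]
  z 40 100 119 x [15.1 27.3] y [-7.9 11.7]
```

>>> play_rows(
  motion=[
    [[0,-0.08,0.12,0.0008,0,0,-1],[0,-0.16,0.25,0.0008,0,0,-1],[0.1,-0.24,0.37,0.0008,0,0,-1],[0.2,-0.3155,0.49,0.0008,0,0,-1],[0.3,-0.3155,0.49,0.0008,0,0,-1],[0.398,-0.3155,0.49,0.0008,0,0,-1],[0.398,-0.3155,0.49,0.0008,0,0,-1],[0.398,-0.3155,0.49,0.0008,0,0,-1]],
  ],
)

```text
time_s: 29.0
ee_pos: [0.6253, -0.2745, 0.2615]
eef_rot: [-0.082, 1.568, -0.061]
force: [0.4, -0.4, 0.1]
grip_width: 0.0217
grip_force: 25.0
```

```bash
python3 go.py .6245 -.2745 .21 S 91.1;python3 held.py; python3 - <<'E'
from h import *
s,t=snap("scene"),snap("top")
a=cv2.resize(s["frame"][160:270,195:305],(400,400),interpolation=cv2.INTER_CUBIC);b=cv2.resize(t["frame"][120:240,270:390],(400,400),interpolation=cv2.INTER_CUBIC)
cv2.imwrite("pics/w3.png",np.hstack([a,b])[...,::-1])
E
```

```text
t 29.0 pos [ 0.6253 -0.2745  0.2615] axes x [ 0.002 -0.    -1.   ] y [-0.021  1.    -0.   ] z [1.    0.021 0.002] q [-0.721  0.433  1.924  2.23   1.024  2.164] F [ 0.4 -0.4  0.1] w 0.0217
row [ 0.2059  0.0003 -0.0036] [0.0002 0.0004 0.    ] rows needed 1.0
top 427 z range [-111.5   66.1]
  z -130 -90 14 x [ 1.4 18.8] y [-10.1  10.9]
  z -90 -50 18 x [0.7 2.2] y [-9.8 -0.5]
  z -50 -15 31 x [0.6 2.1] y [-10.7   5.7]
  z 15 40 96 x [-0.1 15.2] y [-10.8  10.2]
  z 40 100 120 x [ 9.5 21.9] y [-10.1  10.2]
scene 691 z range [-110.5   67.1]
  z -130 -90 62 x [19.1 29.2] y [-8.9 12.5]
  z -90 -50 120 x [11.1 29. ] y [-7.9 12.4]
  z -50 -15 105 x [11.  27.7] y [-9.  12.1]
  z 15 40 88 x [11.4 26.8] y [-8.6 12.1]
  z 40 100 126 x [14.4 27.4] y [-8.7 11.8]
```

View pics/w3.png

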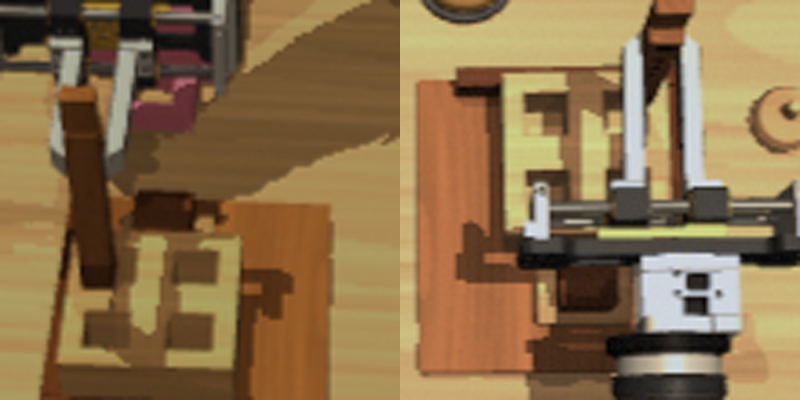

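The whistle is upright over the far-right pocket, with its foot at left-half (95,280). I lower it.

>>> play_rows(
  motion=[
    [[0.1,0,-0.0036,0,0,0,-1],[0.2,0,-0.0036,0,0,0,-1],[0.25,0,-0.0036,0,0,0,-1],[0.28,0,-0.0036,0,0,0,-1],[0.31,0,-0.0036,0,0,0,-1],[0.31,0,-0.0036,0,0,0,-1]],
  ],
)

```text
time_s: 29.8
ee_pos: [0.6243, -0.2746, 0.1834]
eef_rot: [0.065, 1.568, 0.085]
force: [-0.2, 0.6, -1.2]
grip_width: 0.0219
grip_force: 25.0
```

>>> play_rows(
  motion=[
    [[0.04,0,0,0,0,0,-1],[0.08,0,0,0,0,0,-1],[0.11,0,0,0,0,0,-1],[0.13,0,0,0,0,0,-1],[0.142,0,0,0,0,0,-1],[0.142,0,0,0,0,0,-1]],
  ],
)

```text
time_s: 30.4
ee_pos: [0.6244, -0.2746, 0.1477]
eef_rot: [0.128, 1.569, 0.148]
force: [0.6, -0.1, -0.9]
grip_width: 0.0218
grip_force: 25.0
```

>>> play_rows(
  motion=[
    [[0.006,0,0,0,0,0,-1],[0.008,0,0,0,0,0,-1],[0.008,0,0,0,0,0,0],[0.008,0,0,0,0,0,0],[0.008,0,0,0,0,0,0],[0,0,-0.05,0,0,0,0],[-0.05,0,-0.2,0,0,0,0],[-0.1,0,-0.35,0,0,0,0],[-0.3,0,-0.45,0,0,0,0],[-0.5,0.1,-0.45,0,0,0,0]],
  ],
)

```text
time_s: 31.4
ee_pos: [0.5091, -0.2577, 0.263]
eef_rot: [1.363, 1.569, 1.379]
force: [0.9, -0.7, 0.7]
grip_width: 0.0472
grip_force: 0.0
```

```bash
python3 go.py .5 -.2 .36 S 91.1; python3 wh.py; python3 - <<'E'
from h import *
W=world(snap("scene"));m=(W[...,0]>.6)&(W[...,0]<.7)&(W[...,1]>-.31)&(W[...,1]<-.23)&(W[...,2]>.1)
P=W[m]*1000
for a,b in((100,130),(130,160),(160,190),(190,230)):
    q=P[(P[:,2]>a)&(P[:,2]<b)];print(a,len(q),np.median(q,0).round(1))
print("ztop",P[:,2].max())
E
```

```text
t 31.4 pos [ 0.5091 -0.2577  0.263 ] axes x [ 0.     0.002 -1.   ] y [-0.016  1.     0.002] z [1.    0.016 0.   ] q [-0.893  0.258  2.183  2.109  1.164  2.16 ] F [ 0.9 -0.7  0.7] w 0.0472
row [-0.3875  0.2322 -0.0327] [-0.0006  0.0001 -0.0004] rows needed 2.3
top [ 79 210  64  17] all [480.9 302.4] [ 23.  159.2] 8.9 top [480.2 306.9] [ 22.4 150.1] 8.7 ztop 24.1 dark end y [476. 294.  21.] all y range [223.  381.8]
scene [408 226  58  13] all [480.8 303.6] [ 39.2 160.7] 9.3 top [484.7 319.9] [ 26.2 129.7] 9.3 ztop 23.8 dark end y [491. 319.  16.] all y range [224.6 384.6]
100 72 [ 651.1 -271.   115.1]
130 79 [ 650.9 -271.7  143.9]
160 81 [ 651.4 -270.9  174.2]
190 99 [ 650.2 -272.6  206.6]
ztop 214.53217068150798
```

Whistle A is standing plumb: its far face keeps the same x, within 1 mm, over 90 mm of height. Now I go back by joint path to whistle B.

```bash
sed 's/kin.front(1.1,-1)/kin.down(98.8)/; s/np.r_\[s,t,-1\]/np.r_[s,t,0]/; s/if True/if True/' plan.py > pland.py; sed -i 's/last=(p,D);print/last=(p,D)\n        if (i-g)%2==0 or i==n: print/' pland.py plan.py; python3 pland.py .49 .2 .25 40
```

```text
fk err mm [-0.77 -0.68  0.41] q0 [-0.888  0.253  2.181  2.111  1.165  2.156] w 0.04731081227078444
q1 [ 0.318  0.234  1.544 -0.     1.363  0.165] 1
[-0.008, 0.171, 0.079, -0.023, 0.003, -0.027, 0.0] | world [ 0.53  -0.213  0.268] zaxis [ 0.99  0.16 -0.02] d 6.4deg 24mm
[-0.007, 0.346, 0.14, -0.047, 0.003, -0.054, 0.0] | world [ 0.544 -0.169  0.268] zaxis [ 0.95  0.3  -0.06] d 6.4deg 23mm
[-0.001, 0.518, 0.18, -0.07, 0.0, -0.081, 0.0] | world [ 0.553 -0.125  0.266] zaxis [ 0.9   0.42 -0.11] d 6.4deg 22mm
[0.011, 0.684, 0.201, -0.093, -0.004, -0.108, 0.0] | world [ 0.558 -0.084  0.263] zaxis [ 0.83  0.54 -0.16] d 6.5deg 21mm
[0.027, 0.841, 0.206, -0.116, -0.012, -0.134, 0.0] | world [ 0.558 -0.044  0.259] zaxis [ 0.75  0.63 -0.22] d 6.5deg 19mm
--
[-0.086, 0.084, 0.087, -0.02, -0.008, -0.029, 0.0] | world [ 0.555 -0.008  0.254] zaxis [ 0.65  0.7  -0.28] d 6.5deg 18mm
[-0.165, 0.171, 0.157, -0.039, -0.018, -0.058, 0.0] | world [0.549 0.025 0.248] zaxis [ 0.55  0.76 -0.35] d 6.5deg 17mm
[-0.236, 0.257, 0.213, -0.056, -0.029, -0.087, 0.0] | world [0.541 0.055 0.242] zaxis [ 0.45  0.79 -0.
[... 747 characters left out ...]
-0.052, 0.2, -0.058, -0.071, -0.154, 0.0] | world [0.483 0.167 0.214] zaxis [-0.07  0.49 -0.87] d 6.4deg 4mm
--
[0.012, -0.027, 0.007, -0.009, -0.014, -0.031, 0.0] | world [0.481 0.174 0.216] zaxis [-0.09  0.39 -0.92] d 6.3deg 4mm
[0.031, -0.05, 0.003, -0.017, -0.029, -0.062, 0.0] | world [0.48  0.18  0.221] zaxis [-0.1   0.29 -0.95] d 6.3deg 4mm
[0.058, -0.073, -0.01, -0.025, -0.044, -0.092, 0.0] | world [0.482 0.186 0.228] zaxis [-0.08  0.19 -0.98] d 6.2deg 5mm
[0.095, -0.095, -0.033, -0.032, -0.059, -0.121, 0.0] | world [0.485 0.193 0.237] zaxis [-0.05  0.09 -0.99] d 6.1deg 6mm
[0.141, -0.121, -0.064, -0.039, -0.075, -0.15, 0.0] | world [0.49 0.2  0.25] zaxis [-0. -0. -1.] d 6.0deg 8mm
--
```

>>> play_rows(
  motion=[
    [[-0.2,0.1,-0.03,0,0,0,0],[-0.38,0.23,-0.03,0,0,0,0],[-0.38,0.23,-0.03,0,0,0,0],[-0.38,0.23,-0.03,0,0,0,0]],
  ],
)

```text
time_s: 31.95
ee_pos: [0.5027, -0.1981, 0.3585]
eef_rot: [-0.414, 1.567, -0.392]
force: [0.4, 0.7, -0.2]
grip_width: 0.0472
grip_force: 0.0
```

```bash
python3 pland.py .49 .2 .25 38
```

```text
fk err mm [-0.53 -0.94  0.52] q0 [-0.794 -0.058  2.231  2.063  0.972  2.382] w 0.04719342941816873
q1 [ 0.318  0.234  1.544 -0.     1.363  0.165] 1
[0.008, 0.155, 0.072, -0.022, 0.004, -0.031, 0.0] | world [ 0.52  -0.159  0.356] zaxis [ 0.99  0.15 -0.04] d 6.8deg 22mm
[0.026, 0.314, 0.127, -0.044, 0.006, -0.062, 0.0] | world [ 0.533 -0.119  0.352] zaxis [ 0.96  0.28 -0.09] d 6.8deg 21mm
[0.051, 0.471, 0.164, -0.066, 0.005, -0.092, 0.0] | world [ 0.541 -0.08   0.346] zaxis [ 0.91  0.39 -0.14] d 6.9deg 20mm
[0.081, 0.622, 0.184, -0.089, 0.001, -0.123, 0.0] | world [ 0.545 -0.042  0.338] zaxis [ 0.85  0.49 -0.2 ] d 6.9deg 19mm
[0.116, 0.764, 0.189, -0.112, -0.006, -0.153, 0.0] | world [ 0.546 -0.006  0.329] zaxis [ 0.77  0.58 -0.27] d 6.9deg 18mm
--
[-0.077, 0.083, 0.079, -0.019, -0.008, -0.032, 0.0] | world [0.543 0.027 0.32 ] zaxis [ 0.68  0.65 -0.34] d 6.9deg 17mm
[-0.147, 0.168, 0.143, -0.037, -0.018, -0.065, 0.0] | world [0.538 0.056 0.309] zaxis [ 0.59  0.69 -0.41] d 6.9deg 16mm
[-0.209, 0.254, 0.194, -0.053, -0.03, -0.097, 0.0] | world [0.531 0.083 0.299] zaxis [ 0.5   0.72 -0.48
[... 622 characters left out ...]
18, -0.01, 0.18, -0.04, -0.06, -0.134, 0.0] | world [0.486 0.173 0.246] zaxis [ 0.03  0.49 -0.87] d 6.8deg 5mm
[-0.202, -0.012, 0.205, -0.047, -0.077, -0.167, 0.0] | world [0.483 0.179 0.242] zaxis [-0.01  0.4  -0.91] d 6.7deg 4mm
--
[0.01, -0.014, 0.015, -0.006, -0.016, -0.033, 0.0] | world [0.482 0.185 0.24 ] zaxis [-0.03  0.31 -0.95] d 6.7deg 3mm
[0.027, -0.023, 0.02, -0.011, -0.032, -0.066, 0.0] | world [0.483 0.189 0.241] zaxis [-0.04  0.21 -0.98] d 6.6deg 3mm
[0.052, -0.029, 0.016, -0.015, -0.048, -0.098, 0.0] | world [0.485 0.194 0.244] zaxis [-0.03  0.1  -0.99] d 6.5deg 4mm
[0.087, -0.034, 0.004, -0.019, -0.065, -0.13, 0.0] | world [0.49 0.2  0.25] zaxis [-0. -0. -1.] d 6.5deg 5mm
--
```

>>> play_rows(
  motion=[
    [[0.008,0.155,0.072,-0.022,0.004,-0.031,0],[0.008,0.155,0.072,-0.022,0.004,-0.031,0],[0.026,0.314,0.127,-0.044,0.006,-0.062,0],[0.026,0.314,0.127,-0.044,0.006,-0.062,0],[0.051,0.471,0.164,-0.066,0.005,-0.092,0],[0.051,0.471,0.164,-0.066,0.005,-0.092,0],[0.081,0.622,0.184,-0.089,0.001,-0.123,0],[0.081,0.622,0.184,-0.089,0.001,-0.123,0],[0.116,0.764,0.189,-0.112,-0.006,-0.153,0],[0.116,0.764,0.189,-0.112,-0.006,-0.153,0]],
  ],
)

```text
time_s: 32.95
ee_pos: [0.546, -0.0053, 0.3255]
eef_rot: [-1.915, 0.63, -1.126]
force: [0.4, -0.9, 0.5]
grip_width: 0.0471
grip_force: 0.0
```

>>> play_rows(
  motion=[
    [[-0.077,0.083,0.079,-0.019,-0.008,-0.032,0],[-0.077,0.083,0.079,-0.019,-0.008,-0.032,0],[-0.147,0.168,0.143,-0.037,-0.018,-0.065,0],[-0.147,0.168,0.143,-0.037,-0.018,-0.065,0],[-0.209,0.254,0.194,-0.053,-0.03,-0.097,0],[-0.209,0.254,0.194,-0.053,-0.03,-0.097,0],[-0.262,0.337,0.233,-0.069,-0.043,-0.13,0],[-0.262,0.337,0.233,-0.069,-0.043,-0.13,0],[-0.306,0.416,0.263,-0.083,-0.058,-0.162,0],[-0.306,0.416,0.263,-0.083,-0.058,-0.162,0]],
  ],
)

```text
time_s: 33.95
ee_pos: [0.5135, 0.1252, 0.2735]
eef_rot: [-2.256, -0.111, -0.306]
force: [0.5, 0.3, 0.7]
grip_width: 0.0469
grip_force: 0.0
```

>>> play_rows(
  motion=[
    [[-0.057,-0.007,0.06,-0.012,-0.014,-0.034,0],[-0.057,-0.007,0.06,-0.012,-0.014,-0.034,0],[-0.106,-0.009,0.109,-0.022,-0.029,-0.067,0],[-0.106,-0.009,0.109,-0.022,-0.029,-0.067,0],[-0.148,-0.009,0.149,-0.031,-0.044,-0.101,0],[-0.148,-0.009,0.149,-0.031,-0.044,-0.101,0],[-0.18,-0.01,0.18,-0.04,-0.06,-0.134,0],[-0.18,-0.01,0.18,-0.04,-0.06,-0.134,0],[-0.202,-0.012,0.205,-0.047,-0.077,-0.167,0],[-0.202,-0.012,0.205,-0.047,-0.077,-0.167,0]],
  ],
)

```text
time_s: 34.95
ee_pos: [0.4823, 0.1783, 0.2383]
eef_rot: [-2.862, -0.305, 0.858]
force: [-0.5, 0.3, -0.8]
grip_width: 0.0467
grip_force: 0.0
```

```bash
python3 wh.py; python3 go.py .4885 .2687 .15 D 98.8
```

```text
scene [408 226  58  13] all [487.  304.6] [ 28.8 160.2] 8.3 top [484.  319.5] [ 24.1 129.4] 9.8 ztop 24.1 dark end y [491. 312.  16.] all y range [224.7 384.8]
t 35.05 pos [0.4826 0.1785 0.2391] axes x [0.626 0.719 0.302] y [ 0.779 -0.568 -0.264] z [-0.018  0.401 -0.916] q [0.084 0.179 1.686 0.431 1.286 0.632] F [ 0.3  0.4 -0.5] w 0.0467
row [ 0.1663 -0.0928  0.4706] [-0.0202 -0.0645 -0.1296] rows needed 6.1
```

>>> play_rows(
  motion=[
    [[0.03,-0.01,0.05,-0.003,-0.011,-0.022,0.3],[0.05,-0.03,0.1,-0.006,-0.022,-0.044,0.3],[0.08,-0.045,0.2,-0.01,-0.032,-0.066,0.3],[0.11,-0.06,0.3,-0.013,-0.043,-0.088,0.3],[0.14,-0.08,0.4,-0.017,-0.054,-0.11,0.3],[0.166,-0.093,0.47,-0.02,-0.0645,-0.13,0.3],[0.166,-0.093,0.47,-0.02,-0.0645,-0.13,0.3],[0.166,-0.093,0.47,-0.02,-0.0645,-0.13,0.3],[0.166,-0.093,0.47,-0.02,-0.0645,-0.13,0.3]],
  ],
)

```text
time_s: 35.95
ee_pos: [0.4897, 0.2677, 0.1526]
eef_rot: [3.138, -0.002, 1.72]
force: [-0.4, 0.3, 0.6]
grip_width: 0.0613
grip_force: 0.0
```

```bash
python3 wh.py; python3 go.py .4885 .2687 .0265 D 98.8
```

```text
top [101 210  42  13] all [484.6 274.5] [ 23.7 102.5] 8.3 top [482.7 289.1] [22.4 72.7] 9.0 ztop 24.0 dark end y [484. 267.  23.] all y range [222.6 326.6]
scene [408 226  58  13] all [486.9 305.3] [ 26.6 159.7] 9.0 top [484.6 319.7] [ 26.6 130.6] 9.0 ztop 24.0 dark end y [489. 309.  19.] all y range [225.2 384.4]
t 36.05 pos [0.4899 0.2678 0.1531] axes x [-0.149  0.989  0.002] y [0.989 0.149 0.005] z [ 0.004  0.002 -1.   ] q [0.434 0.383 1.583 0.    1.171 0.285] F [-0.3  0.3  0.5] w 0.0611
row [ 0.0037 -0.0071  0.5063] [ 0.0007 -0.0003 -0.0006] rows needed 2.5
```

>>> play_rows(
  motion=[
    [[0.0037,-0.007,0.15,0.0007,0,0,0.3],[0.0037,-0.007,0.3,0.0007,0,0,0.3],[0.0037,-0.007,0.42,0.0007,0,0,0.3],[0.0037,-0.007,0.48,0.0007,0,0,0.3],[0.0037,-0.007,0.506,0.0007,0,0,0.3],[0.0037,-0.007,0.506,0.0007,0,0,0.3],[0.0037,-0.007,0.506,0.0007,0,0,-1],[0.0037,-0.007,0.506,0.0007,0,0,-1],[0.0037,-0.007,0.506,0.0007,0,0,-1],[0.0037,-0.007,0.506,0.0007,0,0,-1]],
  ],
  grip_force=25,
)

```text
time_s: 37.05
ee_pos: [0.4884, 0.2697, 0.0268]
eef_rot: [3.141, -0.001, 1.724]
force: [0.7, 0.5, 0.7]
grip_width: 0.0323
grip_force: 0.0
```

>>> play_rows(
  motion=[
    [[0,0,0,0,0,0,-1],[0,0,0,0,0,0,-1],[0,0,0,0,0,0,-1],[0,0,0,0,0,0,-1],[0,0,0,0,0,0,-1]],
  ],
)

```text
time_s: 37.55
ee_pos: [0.4883, 0.2696, 0.0265]
eef_rot: [3.141, -0.001, 1.724]
force: [-0.8, 0.5, 4.7]
grip_width: 0.0219
grip_force: 25.0
```

>>> play_rows(
  motion=[
    [[0,0,-0.1,0,0,0,-1],[0,0,-0.25,0,0,0,-1],[-0.1,0.05,-0.4,0,0,0,-1],[-0.2,0.1,-0.55,0,0,0,-1],[-0.3,0.15,-0.7,0,0,0,-1],[-0.4,0.2,-0.85,0,0,0,-1],[-0.5,0.2,-1,0,0,0,-1],[-0.55,0.2,-1,0,0,0,-1],[-0.55,0.2,-1,0,0,0,-1]],
  ],
)

```text
time_s: 38.45
ee_pos: [0.5587, 0.1398, 0.276]
eef_rot: [3.141, -0.0, 1.722]
force: [-0.4, 0.2, -0.9]
grip_width: 0.0216
grip_force: 25.0
```

```bash
python3 plan.py .5 -.2 .36 38
```

```text
fk err mm [0.08 0.08 0.19] q0 [0.181 0.325 1.369 0.    1.447 0.03 ] w 0.02158440915840914
q1 [-0.8   -0.065  2.232  2.054  0.97   2.394] 1
[-0.01, -0.031, 0.026, 0.001, 0.017, 0.031, -1.0] | world [0.551 0.136 0.269] zaxis [-0.01  0.11 -0.99] d 6.3deg 5mm
[-0.019, -0.057, 0.042, 0.003, 0.034, 0.062, -1.0] | world [0.545 0.133 0.266] zaxis [-0.01  0.21 -0.98] d 6.4deg 4mm
[-0.029, -0.076, 0.047, 0.007, 0.051, 0.094, -1.0] | world [0.541 0.13  0.264] zaxis [ 0.    0.31 -0.95] d 6.5deg 3mm
[-0.042, -0.089, 0.043, 0.012, 0.068, 0.126, -1.0] | world [0.538 0.126 0.265] zaxis [ 0.03  0.41 -0.91] d 6.6deg 2mm
[-0.061, -0.095, 0.031, 0.018, 0.085, 0.158, -1.0] | world [0.537 0.121 0.268] zaxis [ 0.07  0.49 -0.87] d 6.7deg 3mm
--
[-0.004, 0.012, -0.03, 0.007, 0.016, 0.033, -1.0] | world [0.538 0.115 0.273] zaxis [ 0.13  0.57 -0.81] d 6.8deg 4mm
[-0.006, 0.032, -0.069, 0.015, 0.031, 0.067, -1.0] | world [0.54  0.107 0.28 ] zaxis [ 0.19  0.63 -0.75] d 6.8deg 6mm
[-0.009, 0.058, -0.117, 0.024, 0.047, 0.1, -1.0] | world [0.543 0.096 0.288] zaxis [ 0.27  0.68 -0.68] d 6.9deg 7mm
[-0.014, 0.093, -0
[... 604 characters left out ...]
, 0.045, 0.133, -1.0] | world [ 0.556 -0.032  0.342] zaxis [ 0.79  0.56 -0.25] d 7.0deg 15mm
[0.266, 0.113, -0.459, 0.086, 0.053, 0.165, -1.0] | world [ 0.552 -0.063  0.349] zaxis [ 0.86  0.48 -0.19] d 7.0deg 16mm
--
[0.068, -0.075, -0.092, 0.02, 0.004, 0.033, -1.0] | world [ 0.545 -0.096  0.355] zaxis [ 0.92  0.38 -0.13] d 7.0deg 17mm
[0.141, -0.141, -0.198, 0.041, 0.006, 0.066, -1.0] | world [ 0.534 -0.13   0.359] zaxis [ 0.96  0.27 -0.08] d 7.0deg 18mm
[0.218, -0.196, -0.317, 0.063, 0.006, 0.098, -1.0] | world [ 0.519 -0.165  0.36 ] zaxis [ 0.99  0.15 -0.04] d 7.0deg 19mm
[0.296, -0.237, -0.449, 0.086, 0.002, 0.129, -1.0] | world [ 0.5  -0.2   0.36] zaxis [1.   0.02 0.  ] d 7.0deg 20mm
--
```

>>> play_rows(
  motion=[
    [[-0.01,-0.031,0.026,0.001,0.017,0.031,-1],[-0.01,-0.031,0.026,0.001,0.017,0.031,-1],[-0.019,-0.057,0.042,0.003,0.034,0.062,-1],[-0.019,-0.057,0.042,0.003,0.034,0.062,-1],[-0.029,-0.076,0.047,0.007,0.051,0.094,-1],[-0.029,-0.076,0.047,0.007,0.051,0.094,-1],[-0.042,-0.089,0.043,0.012,0.068,0.126,-1],[-0.042,-0.089,0.043,0.012,0.068,0.126,-1],[-0.061,-0.095,0.031,0.018,0.085,0.158,-1],[-0.061,-0.095,0.031,0.018,0.085,0.158,-1]],
  ],
)

```text
time_s: 39.45
ee_pos: [0.5367, 0.1228, 0.2667]
eef_rot: [-2.773, -0.384, 0.628]
force: [-0.2, -0.4, -0.8]
grip_width: 0.0218
grip_force: 25.0
```

>>> play_rows(
  motion=[
    [[-0.004,0.012,-0.03,0.007,0.016,0.033,-1],[-0.004,0.012,-0.03,0.007,0.016,0.033,-1],[-0.006,0.032,-0.069,0.015,0.031,0.067,-1],[-0.006,0.032,-0.069,0.015,0.031,0.067,-1],[-0.009,0.058,-0.117,0.024,0.047,0.1,-1],[-0.009,0.058,-0.117,0.024,0.047,0.1,-1],[-0.014,0.093,-0.174,0.036,0.062,0.134,-1],[-0.014,0.093,-0.174,0.036,0.062,0.134,-1],[-0.025,0.136,-0.238,0.048,0.077,0.166,-1],[-0.025,0.136,-0.238,0.048,0.077,0.166,-1]],
  ],
)

```text
time_s: 40.45
ee_pos: [0.5508, 0.0664, 0.3051]
eef_rot: [-2.144, -0.067, -0.51]
force: [0.0, 0.0, -0.8]
grip_width: 0.0218
grip_force: 25.0
```

>>> play_rows(
  motion=[
    [[0.053,0.005,-0.071,0.014,0.013,0.034,-1],[0.053,0.005,-0.071,0.014,0.013,0.034,-1],[0.109,0.017,-0.153,0.029,0.025,0.067,-1],[0.109,0.017,-0.153,0.029,0.025,0.067,-1],[0.164,0.038,-0.246,0.046,0.035,0.1,-1],[0.164,0.038,-0.246,0.046,0.035,0.1,-1],[0.218,0.07,-0.348,0.065,0.045,0.133,-1],[0.218,0.07,-0.348,0.065,0.045,0.133,-1],[0.266,0.113,-0.459,0.086,0.053,0.165,-1],[0.266,0.113,-0.459,0.086,0.053,0.165,-1]],
  ],
)

```text
time_s: 41.45
ee_pos: [0.5522, -0.063, 0.3483]
eef_rot: [-1.838, 0.777, -1.255]
force: [0.5, 0.1, 0.0]
grip_width: 0.0217
grip_force: 25.0
```

>>> play_rows(
  motion=[
    [[0.068,-0.075,-0.092,0.02,0.004,0.033,-1],[0.068,-0.075,-0.092,0.02,0.004,0.033,-1],[0.141,-0.141,-0.198,0.041,0.006,0.066,-1],[0.141,-0.141,-0.198,0.041,0.006,0.066,-1],[0.218,-0.196,-0.317,0.063,0.006,0.098,-1],[0.218,-0.196,-0.317,0.063,0.006,0.098,-1],[0.296,-0.237,-0.449,0.086,0.002,0.129,-1],[0.296,-0.237,-0.449,0.086,0.002,0.129,-1],[0.296,-0.237,-0.449,0.086,0.002,0.129,-1],[0.296,-0.237,-0.449,0.086,0.002,0.129,-1]],
  ],
)

```text
time_s: 42.45
ee_pos: [0.5006, -0.1977, 0.3595]
eef_rot: [-0.236, 1.568, -0.215]
force: [-0.3, 0.4, -0.4]
grip_width: 0.0218
grip_force: 25.0
```

```bash
python3 go.py .6255 -.2165 .26 S 91.1;python3 held.py
```

```text
t 42.45 pos [ 0.5006 -0.1977  0.3595] axes x [ 0.002 -0.001 -1.   ] y [-0.02   1.    -0.001] z [1.    0.02  0.002] q [-0.798 -0.066  2.234  2.058  0.972  2.389] F [-0.3  0.4 -0.4] w 0.0218
row [ 0.3992 -0.0853  0.497 ] [0.0002 0.0004 0.0001] rows needed 3.2
top 436 z range [-108.    46.6]
  z -130 -90 15 x [-1.5 -0.4] y [-10.3   3.2]
  z -90 -50 25 x [-1.7 -0.3] y [-10.   5.]
  z -50 -15 27 x [-1.4 -0.1] y [-9.8  6.8]
  z 15 40 41 x [ 1.2 15.7] y [-9.8 10.2]
  z 40 100 96 x [ 7.9 20.2] y [-10.1   8.8]
scene 653 z range [-114.2   45.4]
  z -130 -90 67 x [21.1 27. ] y [-7.7 11.7]
  z -90 -50 124 x [20.3 26.6] y [-9.3 12. ]
  z -50 -15 116 x [18.8 26.3] y [-8.7 12.3]
  z 15 40 86 x [20.2 25.7] y [-9.2 10.7]
  z 40 100 49 x [11.3 24. ] y [-9.4 10.7]
```

>>> play_rows(
  motion=[
    [[0,-0.02,0.12,0,0,0,-1],[0,-0.04,0.25,0,0,0,-1],[0.1,-0.06,0.37,0,0,0,-1],[0.2,-0.085,0.497,0,0,0,-1],[0.3,-0.085,0.497,0,0,0,-1],[0.399,-0.085,0.497,0,0,0,-1],[0.399,-0.085,0.497,0,0,0,-1],[0.399,-0.085,0.497,0,0,0,-1]],
  ],
)

```text
time_s: 43.35
ee_pos: [0.6257, -0.2177, 0.2615]
eef_rot: [0.019, 1.567, 0.038]
force: [-0.3, 0.1, 0.1]
grip_width: 0.022
grip_force: 25.0
```

```bash
python3 go.py .6254 -.2163 .183 S 91.1
```

```text
t 43.35 pos [ 0.6257 -0.2177  0.2615] axes x [ 0.004  0.    -1.   ] y [-0.018  1.     0.   ] z [1.    0.018 0.004] q [-0.62   0.381  2.008  2.35   0.993  2.079] F [-0.3  0.1  0.1] w 0.022
row [ 0.314   0.0054 -0.0024] [-0.0001  0.0006 -0.    ] rows needed 1.6
```

>>> play_rows(
  motion=[
    [[0.1,0.005,-0.002,0,0.0006,0,-1],[0.2,0.005,-0.002,0,0.0006,0,-1],[0.25,0.005,-0.002,0,0.0006,0,-1],[0.28,0.005,-0.002,0,0.0006,0,-1],[0.31,0.005,-0.002,0,0.0006,0,-1],[0.31,0.005,-0.002,0,0.0006,0,-1]],
  ],
)

```text
time_s: 43.95
ee_pos: [0.6253, -0.2166, 0.1838]
eef_rot: [0.194, 1.57, 0.212]
force: [1.1, 0.2, -0.5]
grip_width: 0.0217
grip_force: 25.0
```

>>> play_rows(
  motion=[
    [[0.04,0,0,0,0,0,-1],[0.08,0,0,0,0,0,-1],[0.11,0,0,0,0,0,-1],[0.13,0,0,0,0,0,-1],[0.142,0,0,0,0,0,-1],[0.142,0,0,0,0,0,-1]],
  ],
)

```text
time_s: 44.55
ee_pos: [0.6253, -0.2166, 0.148]
eef_rot: [0.616, 1.57, 0.634]
force: [-0.6, -0.4, -0.1]
grip_width: 0.0218
grip_force: 25.0
```

>>> play_rows(
  motion=[
    [[0.004,0,0,0,0,0,-1],[0.004,0,0,0,0,0,-0.2],[0.004,0,0,0,0,0,-0.2],[0.004,0,0,0,0,0,-0.2],[0.004,0,0,0,0,0,-0.2],[0,0,-0.05,0,0,0,-0.2],[-0.05,0,-0.2,0,0,0,-0.2],[-0.1,0,-0.35,0,0,0,-0.2],[-0.4,0,-0.5,0,0,0,-0.2],[-0.6,0.1,-0.5,0,0,0,-0.2]],
  ],
)

```text
time_s: 45.55
ee_pos: [0.5044, -0.2055, 0.2626]
eef_rot: [2.239, 1.568, 2.253]
force: [1.5, -0.5, 0.3]
grip_width: 0.0375
grip_force: 0.0
```

>>> play_rows(
  motion=[
    [[-0.1,0.2,-0.1,0,0,0,-0.2],[-0.2,0.4,-0.1,0,0,0,-0.2],[-0.2,0.6,-0.1,0,0,0,-0.2],[-0.2,0.6,-0.1,0,0,0,-0.2],[-0.2,0.6,-0.1,0,0,0,-0.2]],
  ],
)

```text
time_s: 46.05
ee_pos: [0.478, -0.0528, 0.3134]
eef_rot: [-0.396, 1.569, -0.375]
force: [0.6, 0.6, -0.2]
grip_width: 0.0376
grip_force: 0.0
```

```bash
python3 pl.py; python3 wh.py; python3 - <<'E'
from h import *
s,t=snap("scene"),snap("top");save(s,"pics/end_s.png")
W=world(s)
for nm,y0,y1 in(("pk1",-.31,-.25),("pk0",-.245,-.19)):
    m=(W[...,0]>.6)&(W[...,0]<.7)&(W[...,1]>y0)&(W[...,1]<y1)&(W[...,2]>.1);P=W[m]*1000
    for a,b in((100,130),(130,160),(160,230)):
        q=P[(P[:,2]>a)&(P[:,2]<b)];print(nm,a,len(q),np.median(q,0).round(1))
    print("ztop",P[:,2].max())
a=cv2.resize(s["frame"][110:330,60:500],(800,400),interpolation=cv2.INTER_CUBIC);cv2.imwrite("pics/end1.png",a[...,::-1])
b=cv2.resize(t["frame"][40:260,50:490],(800,400),interpolation=cv2.INTER_CUBIC);cv2.imwrite("pics/end2.png",b[...,::-1])
E
```

```text
top block 1604 [ 607.1 -246.4] [121.  120.3] 1.54 z 90.9
top ear 308 [ 517.1 -237.1] [60.7 92. ] 2.01 z 39.2
top plug 313 [ 517.2 -248.6] [42.8 42. ] 0.38 z 78.9
top hole none
scene block 1109 [ 610.9 -244.1] [125.9 120.3] 1.38 z 91.0
scene ear 20 [ 497.7 -218. ] [12.1 11.2] 5.24 z 38.5
scene plug 178 [ 520.  -246.3] [43.7 42.1] 89.52 z 78.9
scene hole none
pk1 100 76 [ 650.7 -271.   114.9]
pk1 130 81 [ 650.5 -270.6  145.2]
pk1 160 177 [ 650.1 -271.8  193. ]
ztop 214.44308034953352
pk0 100 74 [ 648.9 -213.   116.2]
pk0 130 75 [ 648.8 -214.1  145.6]
pk0 160 117 [ 648.  -214.1  184. ]
ztop 194.36377149637818
```

View pics/end1.png

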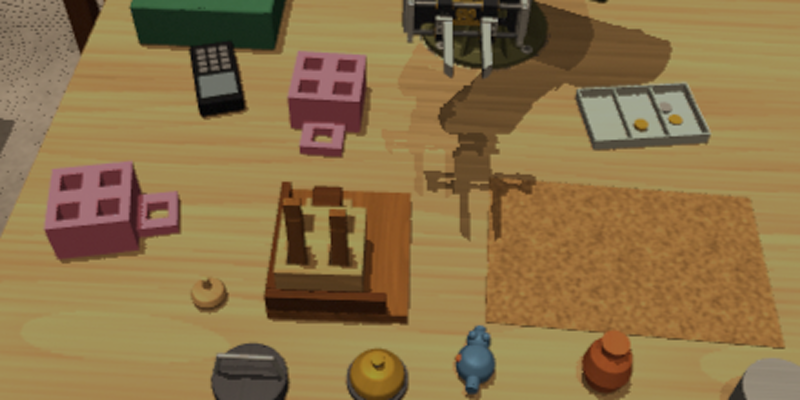

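View pics/end2.png

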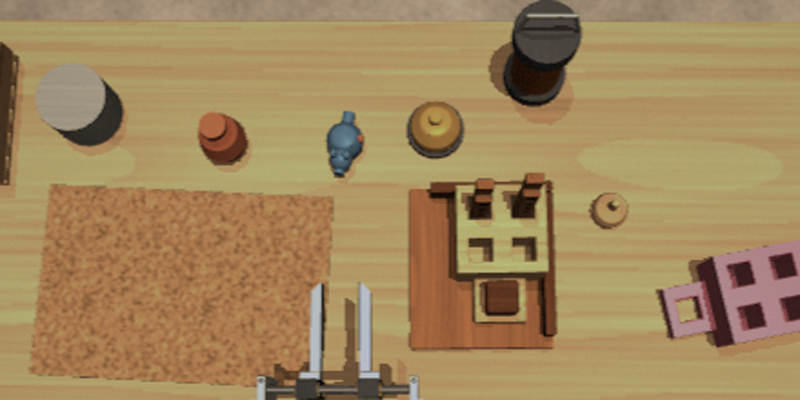

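The final views show both whistles standing upright in the far pockets, at scene (295,232) and (340,238). The mat is empty, the plug is seated at top view (502,297), and the holder is flush with both stops. The bystanders are where they were, and the gripper is clear of everything.

```bash
python3 -c "
from station import workorder
print(workorder.hand_in())"
```

```text
the job is handed in; nothing more can be done
None
```

The job is done and handed in at about 46 s: the holder is home against both stops and locked by the plug, and both whistles on the mat stand upright, foot down, in its far pockets. The hand-in returned no verdict.

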